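Fit the burnishing head on the edge burnisher's spindle flat and hold it for the set screw

TASK

Get the edge burnisher ready for its burnishing head: turn the bare spindle between the fingers, finding its set-screw flat by feel, until that flat faces straight out of the open front of the dust hood. Then pick up the burnishing head (the wooden drum with the steel collar) and lower it over the spindle with its set screw on the flat, until the collar's top is flush with the end of the spindle. Finish while still holding the head there in the fingers, level and with the screw still facing front, ready to be tightened, and leave the other things on the table where they are.

Things in the scene. Friction and masses are not known exactly. Their poses are not given: they have to be found in the camera images.
- burnisher: Edge burnisher, fixed: grey steel case 270 x 180 x 95 mm, round work rest (radius 74 mm, top at 105 mm), bearing boss (radius 17 mm, top at 110 mm) with the upright spindle. A low half-round dust hood, 82 mm from the spindle, 130 mm high, is open at the front (side with the switch plate). Origin: table under the spindle axis; case 100 mm to the front, 170 mm to the rear. x: to the rear; z up.
- spindle: Bare upright steel spindle, 20 mm in diameter, with one set-screw flat 6.5 mm from the axis along its length: 16.5 mm across the flat, 20 mm elsewhere. It stands 70 mm out of the boss, end chamfered. It turns endlessly either way with a drag of 0.07 N m and stays where left. Origin: centre of its upper end, 180 mm above the table. x: out through the flat, the way it faces; z up.
- flat (a point): Point in the middle of the width of the spindle's flat, 14 mm below the upper end of the spindle, 6.5 mm from the axis.
- head: Burnishing head, loose, 58 mm high, 0.2 to 0.35 kg: dark wooden drum, 60 mm diameter, 30 mm high, bore 26 mm; on it a steel collar, 36 mm diameter, 28 mm high, bore 22 mm, with a square-head set screw in its side. The screw's point stands into the bore to 7.5 mm from the axis: it goes on the spindle only over the flat. Origin: centre of underside. x: from the axis out through the screw; z up.
- collar_top (a point): Centre of the upper face of the head's steel collar, 58 mm above the head's underside. When it is flush with the spindle's end the underside is 12 mm clear of the boss; a head let go would slide down.
- screw (a point): Outer end of the set screw's square head (12 mm across): 29 mm from the head's axis, half-way up the collar, 44 mm above the underside. At the start it points towards the robot within 0.9 rad. The screw's point is 8 mm thick.
- tin: Bystander: round wax tin with a brass lid, 70 mm in diameter, 40 mm high. Origin: centre of its underside.
- spare: Bystander: plain narrow wooden drum without a collar, 46 mm in diameter, 40 mm high. Origin: centre of its underside.
- wrench: Bystander: small steel open-ended wrench, 130 mm long, lying flat.
- hammer: Bystander: hammer with a wooden handle, 270 mm long, lying on the left.
- maul: Bystander: maul standing on its white head (up to 72 mm in diameter), wooden handle up, 180 mm high, far right.
- glue: Bystander: white glue bottle with a green cap, 52 mm in diameter, 150 mm high, far left.
Things that resemble listed ones, but are neither listed nor needed, are in the scene too. What is shaped like the head but red or turquoise is not meant.

How it is judged:
By the outcome, as a careful person would: the job done as asked, in the order asked, and still so for the second after the job is handed in, while the arm keeps its last pose, push and grip.
It also fails if it takes over 58 s, if anything falls off the work surface, if the arm or the gripper's body presses on something with over 40 N, if the wrist force passes 120 N, or if a joint passes its speed limit or range.

ROBOT

A 6-joint arm with a two-finger parallel gripper is mounted at the origin on the work surface. World frame = base frame: x ahead of the robot, y to its left, z up, the work surface at z = 0. Lengths are in m, angles in rad, forces in N, time in s.
With the tool pointing down it reaches from about 0.3 to 0.775 m from the base axis. Payload 14.6 kg.
Tool frame: the origin (TCP) lies midway between the tips of the shut fingers; the grasp point (between the pads) lies 19 mm behind it (ctrl.tcp_to_grasp is the distance from the TCP to the grasp point, in m); x points along the fingers, y is the direction in which the jaws open and shut, and the axes are right-handed (so a half turn about x gives the same grasp; the last joint's range is limited). The gripper opens to 94 mm and grips with 3 to 60 N. Pads are 16 mm wide; open, the fingers measure 119 mm over their backs; the gripper's body (75 mm by 177 mm) begins 78 mm behind the grasp point.
Start: joints at [1.066, 0.3, 1.521, -0, 1.321, -0.067], TCP at [0.233, 0.498, 0.178] pointing down, gripper open.
Joint ranges: [-3.03, 3.03], [-0.79, 2.21], [0.23, 2.52], [-1.04, 4.18], [0, 3.07], [-2.55, 2.55]. Speed limits (rad/s): [2.22, 2.22, 2.57, 3.14, 3.14, 3.14].

INTERFACE

Orientations are given as [roll, pitch, yaw] about the fixed x, y, z axes, in that order (R = Rz(yaw) Ry(pitch) Rx(roll)).
In Python, from station import ctrl gives the robot as it stands.
- The arm moves only by the tool jog_arm, never from a script. Its argument "rows" is one flat list of numbers, 7 for each row, row after row: the shift along the world's x, y, z in m, then the turn, a rotation vector about the world's x, y, z in degrees, then the closure, from 0 (fully open) to 1 (shut). A call has 1 to 8 rows; each row shifts and turns the commanded pose from where the row before left it; what a row does not reach is not made up. A row lasts 1/12 s, in which the tool goes at most 41.7 mm and 7.16 degrees, less where a joint would pass 70% of its speed; a pose out of reach is approached as far as the arm can. A call with a gripper value outside its range is refused whole. The fingers move at their own pace and stop on an object; "squeeze" is the grip in N (left out, the last holds). Time passes only in rows, so rows that do not move let the fingers close. It gives the time, the measured TCP pose, the force and the opening at its end, in the units of the state.
- ctrl.get_obs(): the state, without advancing time (a new reading comes with each control period).
- ctrl.camera(name): name is "scene" or "side" or "wrist"; returns (picture, depth): 400x640x3 uint8, red, green, blue; 400x640 float32, m along the optical axis (not along the pixel's ray), 0 where there is no reading.
- ctrl.camera_model(name): a dict with "K" (3x3 intrinsics, pixels), "extrinsics" (4x4, takes a point from camera to world coordinates). Camera axes: x right, y down, z forward; pixel columns grow to the right and rows downward; lengths in m; the calibration is good to about 2 mm. The wrist camera is an equidistant fisheye: a pixel r from the principal point sees the ray r / f radians off the axis. A picture is of the moment at which its call begins: read the wrist's pose just before it. camera_model takes no time and is no camera call; for the wrist camera it gives the pose at the moment of the call.
- ctrl.hand_in(): hands the job in, once; it reports no verdict.
The state is a dict: "time_s": time; "qpos": joint angles; "joint_vel": joint speeds; "tau": joint torques, N m; "ee_pos": TCP position; "eef_rot": TCP orientation; "force": force on the tool from outside, world axes, zero at the start; "moment": the same for the moment, N m; "grip_width": finger opening in m.
Only numpy, scipy, OpenCV 4.12 (cv2) and the standard library are available. Lean on these libraries where they do the work, as an engineer would, in place of code of your own. Each camera call takes 0.05 s, during which the arm holds its last target.

## Working session

There is one attempt and no reset: what is moved stays moved. The work goes in short steps, Python scripts to look and compute and a tool call to move; the robot and the scene stay as the last step left them, time stands still between calls to the robot, and variables do not carry over. Pictures are saved under pics/ and viewed, and the job is handed in when it is done.

Besides the shell and the picture viewer there is one more tool, called after "Request:" as name(argument=value, ...) on one line, values as JSON. jog_arm: Moves the arm, as the interface text tells. Its arguments: {"type":"object","properties":{"rows":{"type":"array"},"squeeze":{"type":"number"}},"required":["rows"]}

```bash
ls; mkdir -p pics; python3 - <<'E'
from station import ctrl
import cv2,numpy as np
for n in ["scene","side","wrist"]:
    m=ctrl.camera_model(n); print(n,m["K"],m["extrinsics"])
    p,d=ctrl.camera(n); cv2.imwrite(f"pics/{n}0.png",p[:,:,::-1]); np.save(f"pics/{n}0.npy",d)
    np.savez(f"pics/{n}0_m.npz",K=m["K"],E=m["extrinsics"])
print(ctrl.get_obs(), ctrl.tcp_to_grasp)
E
```

```text
pics
scene [[400.33190396   0.         322.18901176]
 [  0.         400.33190396 200.01324367]
 [  0.           0.           1.        ]] [[ 6.68624603e-01  5.33831675e-01 -5.17653246e-01  1.26754903e+00]
 [ 7.43599631e-01 -4.79206878e-01  4.66283559e-01 -6.32841006e-01]
 [ 8.53936964e-04 -6.96695422e-01 -7.17366545e-01  1.11485806e+00]
 [ 0.00000000e+00  0.00000000e+00  0.00000000e+00  1.00000000e+00]]
side [[426.9043309    0.         325.71433589]
 [  0.         426.9043309  198.16440924]
 [  0.           0.           1.        ]] [[ 0.99411088 -0.07132416  0.08158688  0.41329129]
 [-0.1078508  -0.72461637  0.68066095 -0.9270283 ]
 [ 0.01057162 -0.68545166 -0.72804138  1.12109909]
 [ 0.          0.          0.          1.        ]]
wrist [[309.70691629   0.         321.12688801]
 [  0.         309.70691629 197.30122241]
 [  0.           0.           1.        ]] [[ 0.4255401   0.87379122  0.23538166  0.16331334]
 [ 0.90493855 -0.41050087 -0.11213947  0.53080157]
 [-0.00136211  0.26072578 -0.96541194  0.38401853]
 [ 0.          0.          0.          1.        ]]
{'time_s': 0.15, 'qpos': array([ 1.06643106e+00,  3.00344776e-01,  1.52144459e+00,  2.97873052e-05,
        1.32068648e+00, -6.65933851e-02]), 'joint_vel': array([-9.60496669e-04, -3.23904837e-03, -9.08333665e-04, -1.01907393e-05,
        1.26855111e-03, -4.84023259e-04]), 'tau': array([-1.13720173e-03, -5.31958938e+01, -3.52819347e+01,  7.07233488e-02,
        2.35861132e-02, -9.80809205e-05]), 'ee_pos': array([0.23304075, 0.4979421 , 0.17791337]), 'eef_rot': array([-1.6700482 ,  1.56991266, -2.10782747]), 'force': array([-0.74878617, -0.90030895, -0.03477678]), 'moment': array([0.05551039, 0.04409985, 0.00119206]), 'grip_width': 0.093974907164625} 0.0188
```

View pics/scene0.png

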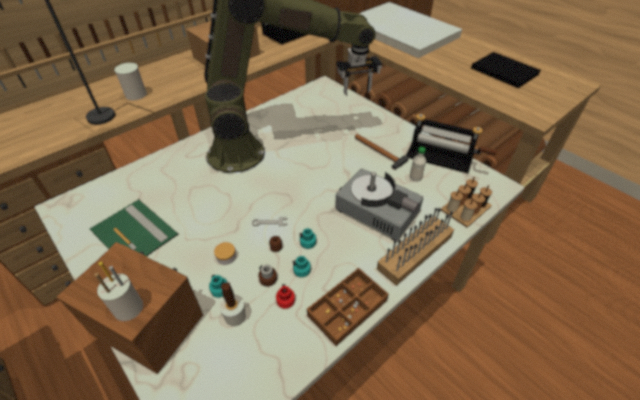

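View pics/side0.png

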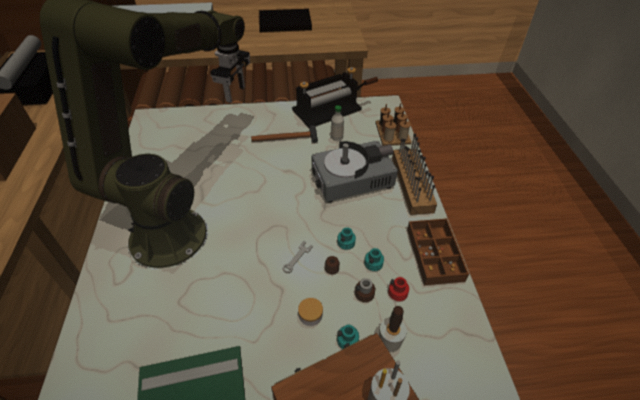

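View pics/wrist0.png

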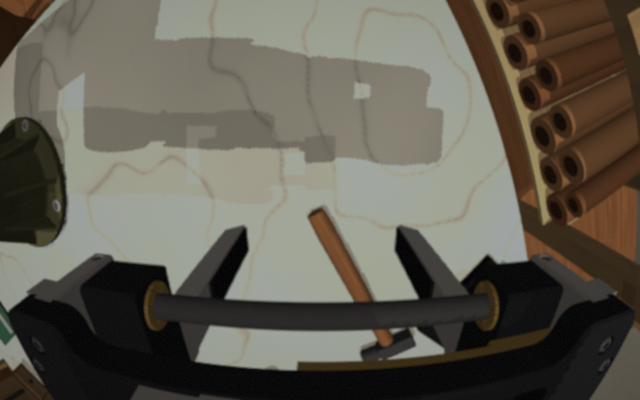

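The head (dark with a grey collar) is near scene (267,274) and side (366,289). The burnisher is at side (352,168), with its spindle at (345,152). I'll enlarge these next.

```bash
python3 - <<'E'
import cv2,numpy as np
def crop(n,x0,y0,w,h,k):
    p=cv2.imread(f"pics/{n}0.png")[y0:y0+h,x0:x0+w]
    return cv2.resize(p,None,fx=k,fy=k,interpolation=cv2.INTER_CUBIC)
a=crop("scene",325,155,110,90,7);cv2.imwrite("pics/c1.png",a[:600,:800])
a=crop("side",305,125,110,85,7);cv2.imwrite("pics/c2.png",a[:600,:800])
a=np.hstack([crop("scene",245,250,50,50,8),crop("side",340,265,50,50,8)]);cv2.imwrite("pics/c3.png",a)
E
```

```text
(no output)
```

View pics/c1.png

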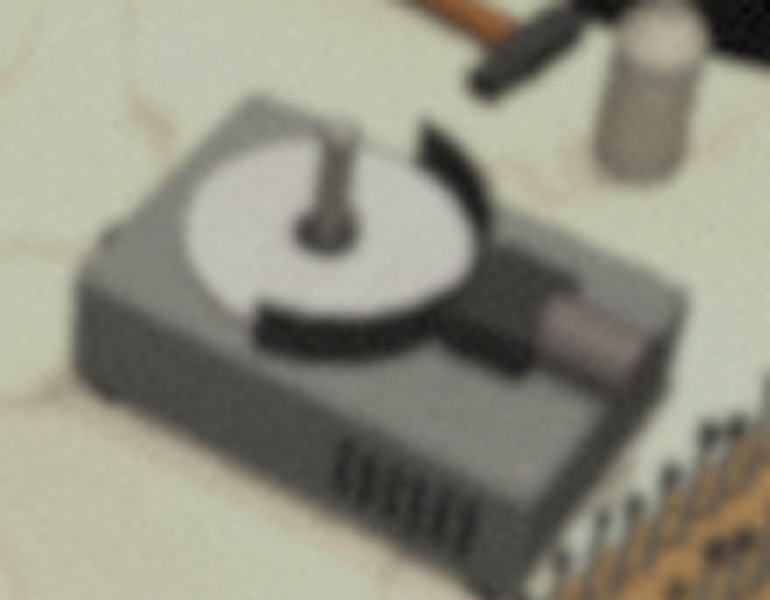

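View pics/c2.png

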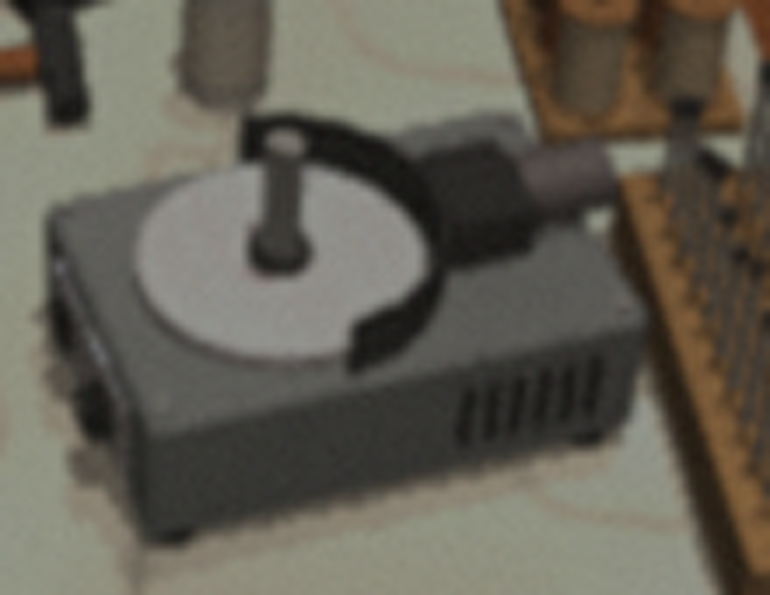

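View pics/c3.png

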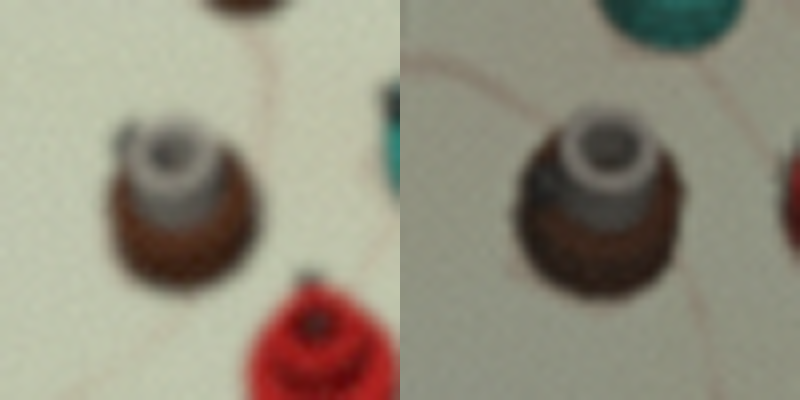

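```bash
cat > h.py <<'E'
import cv2,numpy as np
M={n:np.load(f"pics/{n}0_m.npz") for n in["scene","side"]}
def ray(n,u,v):
    K,E=M[n]["K"],M[n]["E"]; d=E[:3,:3]@np.linalg.inv(K)@[u,v,1]; return E[:3,3],d
def atz(n,u,v,z):
    o,d=ray(n,u,v); return o+d*(z-o[2])/d[2]
def tri(ps,pd):
    A=[];b=[]
    for n,p in(("scene",ps),("side",pd)):
        o,d=ray(n,*p);d=d/np.linalg.norm(d);P=np.eye(3)-np.outer(d,d);A.append(P);b.append(P@o)
    A=np.vstack(A);b=np.hstack(b);x=np.linalg.lstsq(A,b,rcond=None)[0];return x,np.linalg.norm(A@x-b)
E
python3 - <<'E'
from h import *
np.set_printoptions(precision=4,suppress=True)
def c(x,y,x0,y0,k): return (x0+(x+.5)/k-.5,y0+(y+.5)/k-.5)
s=lambda x,y:c(x,y,325,155,7); d=lambda x,y:c(x,y,305,125,7)
hs=lambda x,y:c(x,y,245,250,8); hd=lambda x,y:c(x-400,y,340,265,8)
print("spTop",tri(s(338,130),d(285,142)),atz("scene",*s(338,130),.18),atz("side",*d(285,142),.18))
print("boss top",atz("scene",*s(327,225),.11),atz("side",*d(281,247),.11))
print("rest",atz("scene",*s(331,225),.105),atz("side",*d(285,260),.105))
print("collar",tri(hs(173,150),hd(607,150)),atz("scene",*hs(173,150),.058),atz("side",*hd(607,150),.058))
print("screw",tri(hs(127,138),hd(540,182)),atz("scene",*hs(127,138),.044),atz("side",*hd(540,182),.044))
print("drum bottom-ish")
for n,pts in(("scene",[s(258,97),s(80,285),s(520,500),s(685,295)]),("side",[d(52,212),d(150,435),d(640,320)])):
    for p in pts: print(n,atz(n,*p,.095))
# depth-based: points of case top
for n in["scene","side"]:
    D=np.load(f"pics/{n}0.npy");K,E=M[n]["K"],M[n]["E"]
    v,u=np.mgrid[:400,:640];P=np.stack([(u-K[0,2])/K[0,0]*D,(v-K[1,2])/K[1,1]*D,D],-1)@E[:3,:3].T+E[:3,3]
    m=(D>0)
    for nm,(x,y,r),(z0,z1) in[("casetop",(.55,.25,.3),(.088,.1)),("rest",(.52,.2,.1),(.102,.108)),("sptop",(.52,.2,.1),(.165,.19)),("head",(.6,-.2,.1),(.05,.065))]:
        q=P[m&(np.hypot(P[...,0]-x,P[...,1]-y)<r)&(P[...,2]>z0)&(P[...,2]<z1)]
        print(n,nm,len(q),q.mean(0) if len(q) else 0)
        if nm=="casetop": print(cv2.minAreaRect((q[:,:2]*1000).astype(np.float32)))
E
```

```text
spTop (array([0.6129, 0.1949, 0.1797]), np.float64(0.001469250625929657)) [0.6138 0.1934 0.18  ] [0.6128 0.1962 0.18  ]
boss top [0.6112 0.1973 0.11  ] [0.614  0.1976 0.11  ]
rest [0.6093 0.2029 0.105 ] [0.6157 0.1932 0.105 ]
collar (array([ 0.6101, -0.2786,  0.0572]), np.float64(0.0006329903058198714)) [ 0.6103 -0.2784  0.058 ] [ 0.61   -0.2795  0.058 ]
screw (array([ 0.5859, -0.2841,  0.0466]), np.float64(0.000990051477442862)) [ 0.5846 -0.284   0.044 ] [ 0.5862 -0.2818  0.044 ]
drum bottom-ish
scene [0.5065 0.2556 0.095 ]
scene [0.5472 0.0828 0.095 ]
scene [0.7927 0.1398 0.095 ]
scene [0.7592 0.3082 0.095 ]
side [0.5019 0.2529 0.095 ]
side [0.535  0.0852 0.095 ]
side [0.7896 0.1423 0.095 ]
scene casetop 1301 [0.6678 0.1946 0.0931]
((667.1328125, 300.75262451171875), (345.2387390136719, 368.6255187988281), 11.682666778564453)
scene rest 186 [0.5794 0.1897 0.104 ]
scene sptop 18 [0.6135 0.1942 0.1755]
scene head 145 [ 0.6337 -0.2275  0.0549]
side casetop 1232 [0.6442 0.1837 0.0938]
((663.7857666015625, 296.87091064453125), (343.238037109375, 364.1956481933594), 11.691600799560547)
side rest 308 [0.5768 0.194  0.1046]
side sptop 28 [0.6118 0.1924 0.175 ]
side head 175 [ 0.6296 -0.2298  0.0557]
```

Triangulation puts the spindle at (0.613, 0.195) with its top at z ≈ 0.180. The collar top is at (0.610, -0.279, 0.057) and the screw azimuth is about -167°. Both match the given heights. Next I'll move above the spindle for a closer look.

Request:
jog_arm(rows=[0.03, -0.021, 0.02, 0, 0, 0, 0, 0.032, -0.0255, 0.008, 0, 0, 0, 0, 0.032, -0.0255, 0.008, 0, 0, 0, 0, 0.032, -0.0255, 0.008, 0, 0, 0, 0, 0.032, -0.0255, 0.008, 0, 0, 0, 0, 0.032, -0.0255, 0.008, 0, 0, 0, 0, 0.032, -0.0255, 0.008, 0, 0, 0, 0, 0.032, -0.0255, 0.008, 0, 0, 0, 0], squeeze=10)

```text
time_s: 0.82
ee_pos: [0.4882, 0.2971, 0.2546]
eef_rot: [-2.332, 1.571, -2.77]
force: [-0.2, 0.9, 0.3]
grip_width: 0.0938
```

Request:
jog_arm(rows=[0.032, -0.0255, 0.006, 0, 0, 0, 0, 0.032, -0.0255, 0.006, 0, 0, 0, 0, 0.032, -0.025, 0.006, 0, 0, 0, 0, 0.03, -0.0245, 0.006, 0, 0, 0, 0, 0, 0, 0, 0, 0, 0, 0, 0, 0, 0, 0, 0, 0, 0])

```text
time_s: 1.32
ee_pos: [0.6139, 0.1969, 0.2773]
eef_rot: [-2.503, 1.57, -2.944]
force: [-0.5, -0.7, 0.6]
grip_width: 0.0939
```

```bash
cat >> h.py <<'E'
def wsnap(ctrl,tag):
    o=ctrl.get_obs(); m=ctrl.camera_model("wrist"); p,d=ctrl.camera("wrist")
    cv2.imwrite(f"pics/{tag}.png",p[:,:,::-1]); np.save(f"pics/{tag}.npy",d); np.savez(f"pics/{tag}_m.npz",K=m["K"],E=m["extrinsics"],ee=o["ee_pos"],rot=o["eef_rot"])
    return o
def wray(tag,u,v):
    m=np.load(f"pics/{tag}_m.npz");K,E=m["K"],m["E"]
    x=np.array([(u-K[0,2])/K[0,0],(v-K[1,2])/K[1,1]]);r=np.hypot(*x)
    d=np.array([*(x/r*np.sin(r)),np.cos(r)]) if r>0 else np.array([0,0,1.]); return E[:3,3],E[:3,:3]@d
def watz(tag,u,v,z):
    o,d=wray(tag,u,v); return o+d*(z-o[2])/d[2]
def wproj(tag,X):
    m=np.load(f"pics/{tag}_m.npz");K,E=m["K"],m["E"]
    c=E[:3,:3].T@(np.array(X)-E[:3,3]);th=np.arctan2(np.hypot(c[0],c[1]),c[2]);k=th/np.hypot(c[0],c[1])
    return K[0,0]*c[0]*k+K[0,2],K[1,1]*c[1]*k+K[1,2]
def rot(rpy):
    from scipy.spatial.transform import Rotation as R
    return R.from_euler("xyz",rpy).as_matrix()
E
python3 - <<'E'
from h import *
from station import ctrl
np.set_printoptions(precision=4,suppress=True)
o=wsnap(ctrl,"w1")
print(o, rot(o["eef_rot"]))
print(wproj("w1",[.613,.195,.18]))
E
```

```text
{'time_s': 1.3167, 'qpos': array([ 0.2535,  0.4782,  1.0522,  0.0001,  1.6124, -0.8769]), 'joint_vel': array([ 0.0512, -0.0356,  0.0438,  0.0037, -0.0065,  0.0153]), 'tau': array([ -3.2915, -64.361 , -39.251 ,  -0.1468,   0.177 ,  -0.3114]), 'ee_pos': array([0.6139, 0.1969, 0.2773]), 'eef_rot': array([-2.5033,  1.5695, -2.9437]), 'force': array([-0.4961, -0.6783,  0.5607]), 'moment': array([ 0.002 , -0.0149, -0.0057]), 'grip_width': 0.0938542166049069} [[-0.0012  0.4263  0.9046]
 [-0.0002  0.9046 -0.4263]
 [-1.     -0.0008 -0.001 ]]
(np.float64(319.4090495489477), np.float64(192.75952940217738))
```

View pics/w1.png

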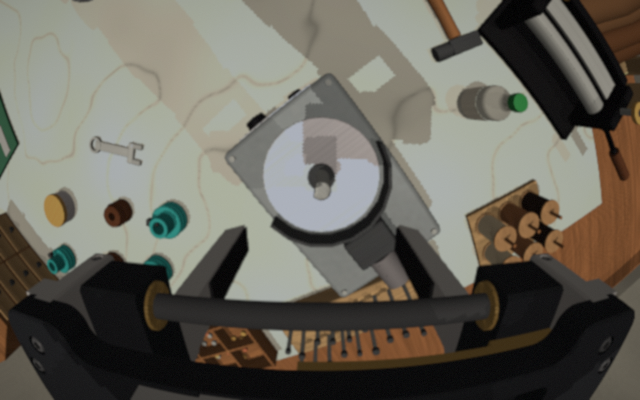

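The spindle end is at about (322,190) with the flat perhaps visible. The boss is at (320,175).

```bash
python3 - <<'E'
import cv2
p=cv2.imread("pics/w1.png")
cv2.imwrite("pics/w1a.png",cv2.resize(p[155:215,290:355],None,fx=10,fy=10,interpolation=cv2.INTER_CUBIC))
cv2.imwrite("pics/w1b.png",cv2.resize(p[65:305,215:450],None,fx=2.5,fy=2.5,interpolation=cv2.INTER_CUBIC))
E
```

```text
(no output)
```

View pics/w1a.png

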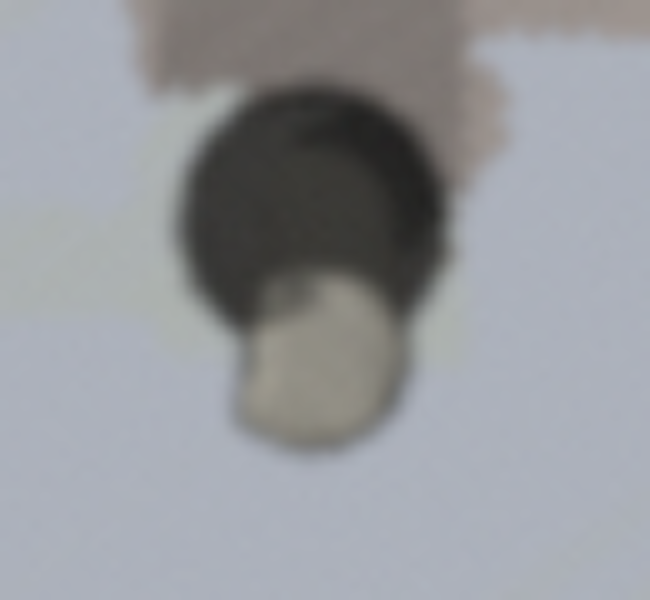

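View pics/w1b.png

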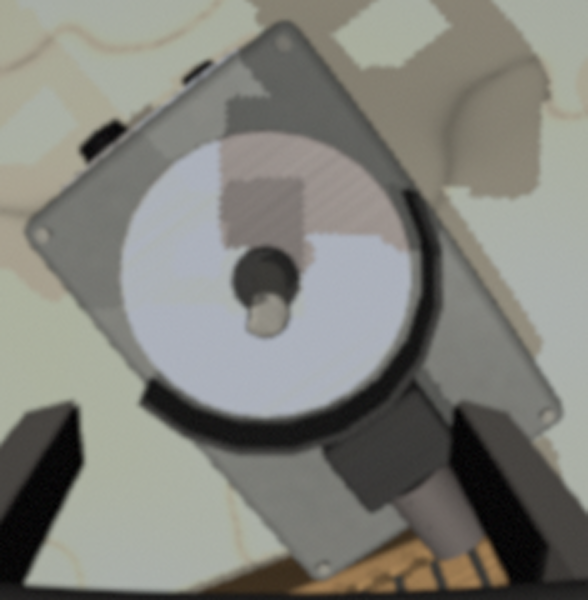

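The flat faces image left and slightly up. I'll compute its azimuth, the case yaw from the corner screws, and the spindle centre.

```bash
python3 - <<'E'
from h import *
np.set_printoptions(precision=4,suppress=True)
B=lambda x,y:(215+(x+.5)/2.5-.5,65+(y+.5)/2.5-.5); A=lambda x,y:(290+(x+.5)/10-.5,155+(y+.5)/10-.5)
P=[watz("w1",*B(*q),.095)[:2] for q in[(285,42),(40,235),(548,415),(323,567)]]
print(P)
an=lambda v:np.degrees(np.arctan2(v[1],v[0]))
print(an(P[2]-P[0]),an(P[3]-P[1]),an(P[0]-P[1])-90,an(P[2]-P[3])-90, np.mean(P,0))
f=[watz("w1",*A(*q),.179)[:2] for q in[(262,290),(238,405)]]
v=f[0]-f[1];print("flat ends",f,np.linalg.norm(v),an(v)+90,an(v)-90)
print("boss",watz("w1",*A(315,215),.11)); 
for q in[(405,350),(320,450),(340,270)]:print(watz("w1",*A(*q),.179))
# edge fits: rest centre
print("rest L/R/top",[watz("w1",*B(*q),.105) for q in[(121,280),(411,280),(266,131)]])
E
```

```text
[array([0.509 , 0.2564]), array([0.5414, 0.1006]), array([0.7505, 0.3073]), array([0.7823, 0.1536])]
11.907087346233327 12.404394256840664 11.765541489319716 11.674520912078648 [0.6458 0.2045]
flat ends [array([0.603 , 0.1957]), array([0.6128, 0.1883])] 0.012225806373616508 232.91040724899744 52.910407248997444
boss [0.6106 0.1979 0.11  ]
[0.6148 0.2061 0.179 ]
[0.6206 0.1938 0.179 ]
[0.6045 0.2036 0.179 ]
rest L/R/top [array([0.5807, 0.1312, 0.105 ]), array([0.6432, 0.2633, 0.105 ]), array([0.5455, 0.2287, 0.105 ])]
```

Results: case yaw ≈ 12.0°, so the front is at -168°. The spindle is at about (0.612, 0.1965) and the flat normal at about -127°. I'll turn the jaws to -127°, go down and feel it.

Request:
jog_arm(rows=[-0.001, -0.0015, -0.02, 0, 0, -6, 0.2, 0, 0, -0.036, 0, 0, -6, 0.4, 0, 0, -0.04, 0, 0, 0, 0.5, 0, 0, -0.04, 0, 0, 0, 0.5, 0, 0, 0, 0, 0, 0, 0.6], squeeze=5)

```text
time_s: 1.78
ee_pos: [0.6076, 0.1971, 0.1345]
eef_rot: [-2.249, 1.559, -2.894]
force: [0.5, 0.2, -1.0]
grip_width: 0.0641
```

Request:
jog_arm(rows=[0, 0, 0, 0, 0, 0, 1, 0, 0, 0, 0, 0, 0, 1, 0, 0, 0, 0, 0, 0, 1, 0, 0, 0, 0, 0, 0, 1, 0, 0, 0, 0, 0, 0, 1, 0, 0, 0, 0, 0, 0, 1])

```text
time_s: 2.28
ee_pos: [0.6123, 0.1968, 0.1433]
eef_rot: [0.876, 1.569, 0.229]
force: [0.2, -0.5, -0.2]
grip_width: 0.0236
```

```bash
python3 - <<'E'
from h import *
from station import ctrl
np.set_printoptions(precision=4,suppress=True)
o=wsnap(ctrl,"w2")
print(o["force"],o["moment"],o["ee_pos"],o["grip_width"], rot(o["eef_rot"])[:,1])
p=cv2.imread("pics/w2.png")
cv2.imwrite("pics/w2a.png",cv2.resize(p[150:400,200:450],None,fx=2.4,fy=2.4,interpolation=cv2.INTER_CUBIC))
E
```

```text
[ 0.1665 -0.4531 -0.1821] [-0.0051  0.0354  0.0114] [0.6123 0.1968 0.1433] 0.023606053538230826 [0.603  0.7977 0.001 ]
```

View pics/w2a.png

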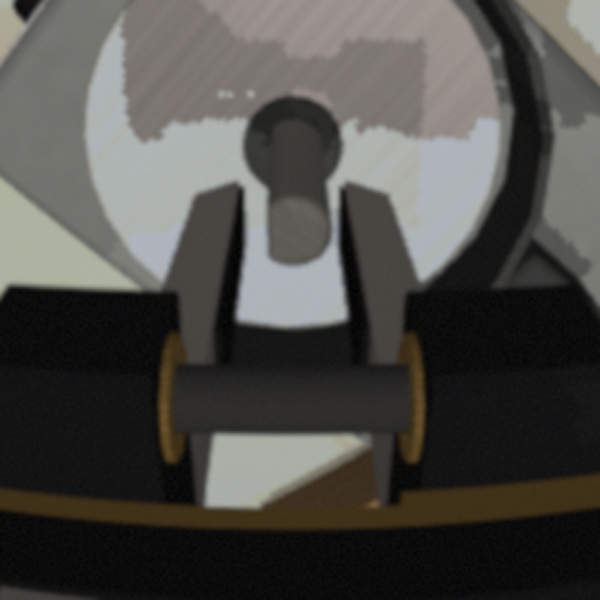

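The flat is plainly on the left, square to the left finger, at crop x ≈ 268. I'll finish closing lightly.

Request:
jog_arm(rows=[0, 0, 0, 0, 0, 0, 1])

```text
time_s: 2.42
ee_pos: [0.6128, 0.1976, 0.143]
eef_rot: [1.263, 1.567, 0.616]
force: [7.8, 7.1, 0.1]
grip_width: 0.0183
```

Request:
jog_arm(rows=[0, 0, 0, 0, 0, 0, 1])

```text
time_s: 2.5
ee_pos: [0.613, 0.1979, 0.143]
eef_rot: [1.266, 1.567, 0.619]
force: [7.2, 7.1, -0.7]
grip_width: 0.0179
```

Request:
jog_arm(rows=[0, 0, 0, 0, 0, 0, 1, 0, 0, 0, 0, 0, 0, 1])

```text
time_s: 2.67
ee_pos: [0.613, 0.1979, 0.143]
eef_rot: [1.241, 1.567, 0.595]
force: [7.7, 6.2, -0.6]
grip_width: 0.0174
```

```bash
python3 - <<'E'
from h import *
from station import ctrl
np.set_printoptions(precision=4,suppress=True)
o=ctrl.get_obs()
print(o["force"],o["moment"],o["ee_pos"],o["grip_width"], rot(o["eef_rot"])[:,1],rot(o["eef_rot"])[:,1]@o["force"])
E
```

```text
[ 7.7005  6.1551 -0.5929] [ 1.4328 -1.3626  0.0201] [0.613  0.1979 0.143 ] 0.017434712353405744 [0.6027 0.798  0.0038] 9.550312415529651
```

Width is 17.4 mm, so the fingers are on the flat, a few degrees off. The sideways force also points away from the flat side, as it should. I'll shift along the jaws to relieve it and squeeze harder to square it up.

Request:
jog_arm(rows=[0.0008, 0.001, 0, 0, 0, 0, 1, 0, 0, 0, 0, 0, 0, 1, 0, 0, 0, 0, 0, 0, 1], squeeze=30)

```text
time_s: 2.92
ee_pos: [0.6134, 0.1984, 0.143]
eef_rot: [1.204, 1.568, 0.557]
force: [3.4, 5.7, 2.5]
grip_width: 0.0159
```

Request:
jog_arm(rows=[0, 0, 0, 0, 0, 3, 1, 0, 0, 0, 0, 0, 0, 1])

```text
time_s: 3.08
ee_pos: [0.6133, 0.1984, 0.143]
eef_rot: [1.222, 1.568, 0.63]
force: [2.8, 4.9, 3.1]
grip_width: 0.0152
```

```bash
python3 - <<'E'
from h import *
from station import ctrl
np.set_printoptions(precision=4,suppress=True)
o=ctrl.get_obs()
y=rot(o["eef_rot"])[:,1]
print(o["force"],o["moment"],o["ee_pos"],o["grip_width"], y,np.degrees(np.arctan2(y[1],y[0])),y@o["force"])
E
```

```text
[2.8327 4.9142 3.0879] [ 0.9873 -0.6805 -0.0774] [0.6133 0.1984 0.143 ] 0.015227728706547759 [0.5578 0.83   0.0022] 56.09741392509566 5.665605855129227
```

Request:
jog_arm(rows=[0, 0, 0, 0, 0, 0, 1, 0, 0, 0, 0, 0, 0, 1, 0, 0, 0, 0, 0, 0, 1], squeeze=6)

```text
time_s: 3.33
ee_pos: [0.6131, 0.1986, 0.1429]
eef_rot: [1.422, 1.569, 0.828]
force: [3.3, 5.8, 3.0]
grip_width: 0.0164
```

Request:
jog_arm(rows=[0, 0, 0, 0, 0, 0, 0.72, 0, 0, 0, 0, 0, 6, 0.72, 0, 0, 0, 0, 0, 0, 0.72, 0, 0, 0, 0, 0, 0, 1, 0, 0, 0, 0, 0, 0, 1, 0, 0, 0, 0, 0, 0, 1])

```text
time_s: 3.83
ee_pos: [0.613, 0.1983, 0.1422]
eef_rot: [1.426, 1.569, 0.933]
force: [3.5, 4.0, -1.7]
grip_width: 0.0168
```

Request:
jog_arm(rows=[0, 0, 0, 0, 0, 0, 1, 0, 0, 0, 0, 0, 0, 1, 0, 0, 0, 0, 0, 0, 1])

```text
time_s: 4.08
ee_pos: [0.6131, 0.1983, 0.1422]
eef_rot: [1.34, 1.57, 0.848]
force: [4.1, 4.4, -1.3]
grip_width: 0.0163
```

Request:
jog_arm(rows=[0, 0, 0, 0, 0, 0, 0.72, 0, 0, 0, 0, 0, 7, 0.72, 0, 0, 0, 0, 0, 0, 0.72, 0, 0, 0, 0, 0, 0, 1, 0, 0, 0, 0, 0, 0, 1, 0, 0, 0, 0, 0, 0, 1])

```text
time_s: 4.58
ee_pos: [0.6129, 0.1979, 0.1423]
eef_rot: [1.313, 1.57, 0.943]
force: [1.8, 2.7, -0.8]
grip_width: 0.0171
```

Request:
jog_arm(rows=[0, 0, 0, 0, 0, 0, 1, 0, 0, 0, 0, 0, 0, 1, 0, 0, 0, 0, 0, 0, 1])

```text
time_s: 4.83
ee_pos: [0.6129, 0.1979, 0.1423]
eef_rot: [1.099, 1.57, 0.73]
force: [1.5, 2.7, -0.8]
grip_width: 0.0174
```

```bash
python3 - <<'E'
from h import *
from station import ctrl
np.set_printoptions(precision=4,suppress=True)
o=wsnap(ctrl,"w3")
y=rot(o["eef_rot"])[:,1]
print(o["force"],o["moment"],o["ee_pos"],o["grip_width"], y,np.degrees(np.arctan2(y[1],y[0])),y@o["force"])
p=cv2.imread("pics/w3.png")
cv2.imwrite("pics/w3a.png",cv2.resize(p[170:300,250:390],None,fx=4.5,fy=4.5,interpolation=cv2.INTER_CUBIC))
E
```

```text
[ 1.4778  2.7179 -0.767 ] [ 0.4744 -0.315  -0.0616] [0.6129 0.1979 0.1423] 0.01735371498614784 [0.3603 0.9328 0.0003] 68.87900094240298 3.0676176247709757
```

View pics/w3a.png

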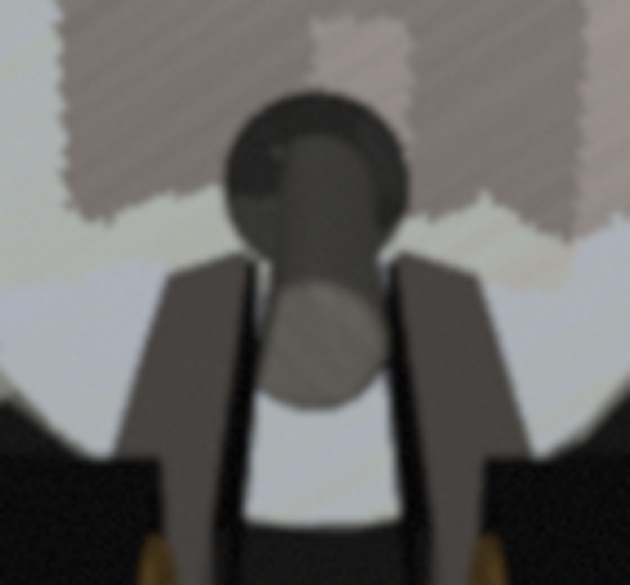

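The opening grew to 17.4 mm at jaw yaw 69°, and the picture shows the flat tilted, so the flat lies near 60–62°. I'll go back there, squeeze hard, and check.

Request:
jog_arm(rows=[0, 0, 0, 0, 0, 0, 0.72, 0, 0, 0, 0, 0, -7, 0.72, 0, 0, 0, 0, 0, 0, 0.72, 0, 0, 0, 0, 0, 0, 1, 0, 0, 0, 0, 0, 0, 1, 0, 0, 0, 0, 0, 0, 1])

```text
time_s: 5.38
ee_pos: [0.6131, 0.1982, 0.1423]
eef_rot: [1.272, 1.57, 0.785]
force: [2.7, 3.8, -0.7]
grip_width: 0.0165
```

Request:
jog_arm(rows=[0, 0, 0, 0, 0, 0, 1, 0, 0, 0, 0, 0, 0, 1, 0, 0, 0, 0, 0, 0, 1])

```text
time_s: 5.63
ee_pos: [0.6131, 0.1982, 0.1423]
eef_rot: [1.248, 1.57, 0.76]
force: [3.7, 4.6, -0.8]
grip_width: 0.0167
```

Request:
jog_arm(rows=[0, 0, 0, 0, 0, 0, 1, 0, 0, 0, 0, 0, 0, 1, 0, 0, 0, 0, 0, 0, 1, 0, 0, 0, 0, 0, 0, 1], squeeze=45)

```text
time_s: 5.97
ee_pos: [0.6131, 0.1983, 0.1423]
eef_rot: [1.232, 1.569, 0.745]
force: [3.8, 4.7, -2.2]
grip_width: 0.0156
```

```bash
python3 - <<'E'
from h import *
from station import ctrl
np.set_printoptions(precision=4,suppress=True)
o=wsnap(ctrl,"w4")
y=rot(o["eef_rot"])[:,1]
print(o["force"],o["moment"],o["ee_pos"],o["grip_width"], y,np.degrees(np.arctan2(y[1],y[0])),y@o["force"])
p=cv2.imread("pics/w4.png")
cv2.imwrite("pics/w4a.png",cv2.resize(p[170:300,250:390],None,fx=4.5,fy=4.5,interpolation=cv2.INTER_CUBIC))
E
```

```text
[ 3.7903  4.7084 -2.1628] [ 0.8603 -0.6823 -0.0445] [0.6131 0.1983 0.1423] 0.015649208208324 [0.4685 0.8835 0.0013] 62.06552823115369 5.932532655971562
```

View pics/w4a.png

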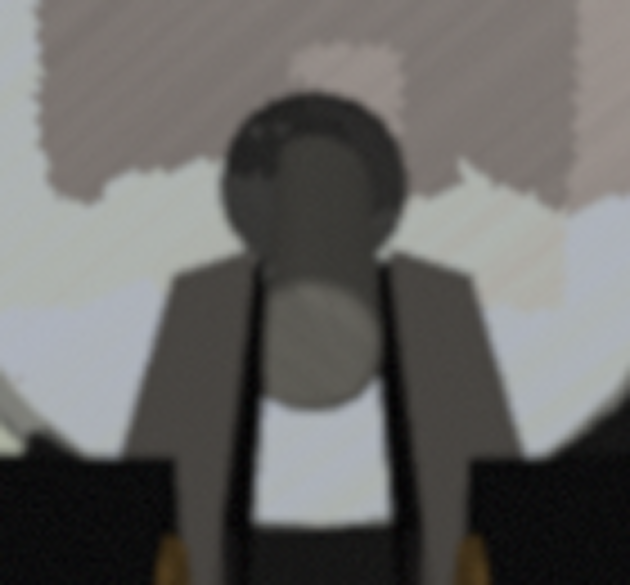

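The readings (6 N: 16.4 at 56°, 16.5 at 62°, 17.4 at 69°) fit a V with its bottom near 58.5°. I'll regrip there.

Request:
jog_arm(rows=[0, 0, 0, 0, 0, 0, 0.72, 0, 0, 0, 0, 0, -3.5, 0.72, 0, 0, 0, 0, 0, 0, 0.72, 0, 0, 0, 0, 0, 0, 1, 0, 0, 0, 0, 0, 0, 1, 0, 0, 0, 0, 0, 0, 1], squeeze=6)

```text
time_s: 6.52
ee_pos: [0.6132, 0.1985, 0.1423]
eef_rot: [1.331, 1.569, 0.782]
force: [5.1, 5.6, -3.0]
grip_width: 0.0161
```

Request:
jog_arm(rows=[0, 0, 0, 0, 0, 0, 1, 0, 0, 0, 0, 0, 0, 1, 0, 0, 0, 0, 0, 0, 1])

```text
time_s: 6.77
ee_pos: [0.6132, 0.1985, 0.1423]
eef_rot: [1.296, 1.569, 0.747]
force: [4.4, 6.0, -2.3]
grip_width: 0.0166
```

Request:
jog_arm(rows=[0, 0, 0, 0, 0, 0, 1, 0, 0, 0, 0, 0, 0, 1, 0, 0, 0, 0, 0, 0, 1, 0, 0, 0, 0, 0, 0, 1], squeeze=45)

```text
time_s: 7.1
ee_pos: [0.6132, 0.1984, 0.1424]
eef_rot: [1.267, 1.569, 0.717]
force: [3.9, 4.2, -1.4]
grip_width: 0.0156
```

Request:
jog_arm(rows=[0, -0.0001, 0, 0, 0, -5, 1, 0.0001, -0.0001, 0, 0, 0, -6, 1, 0.0001, -0.0002, 0, 0, 0, -6, 1, 0.0001, -0.0002, 0, 0, 0, -6, 1, 0.0001, -0.0001, 0, 0, 0, -6, 1, 0.0001, -0.0001, 0, 0, 0, -6, 1, 0.0002, -0.0001, 0, 0, 0, -6, 1, 0.0001, -0.0001, 0, 0, 0, -5.5, 1])

```text
time_s: 7.77
ee_pos: [0.6144, 0.1978, 0.1423]
eef_rot: [2.008, 1.568, 0.642]
force: [7.6, 6.4, -3.8]
grip_width: 0.0155
```

Request:
jog_arm(rows=[0, 0, 0, 0, 0, 0, 1, 0, 0, 0, 0, 0, 0, 1, 0, 0, 0, 0, 0, 0, 1])

```text
time_s: 8.02
ee_pos: [0.6144, 0.1977, 0.1423]
eef_rot: [2.007, 1.568, 0.646]
force: [8.2, 6.3, -3.7]
grip_width: 0.0154
```

```bash
cat > st.py <<'E'
from h import *
from station import ctrl
import sys
np.set_printoptions(precision=4,suppress=True)
t=sys.argv[1] if len(sys.argv)>1 else None
o=wsnap(ctrl,t) if t else ctrl.get_obs()
R=rot(o["eef_rot"]);y=R[:,1]
print("F",o["force"],"M",o["moment"],o["ee_pos"],"w",o["grip_width"],"x",R[:,0],"yaw",np.degrees(np.arctan2(y[1],y[0])),"Fy",y@o["force"],"q",o["qpos"],o["time_s"])
if t and len(sys.argv)>2:
    x0,y0,w,hh,k=map(float,sys.argv[2:]);x0,y0,w,hh=map(int,(x0,y0,w,hh))
    p=cv2.imread(f"pics/{t}.png")
    cv2.imwrite(f"pics/{t}a.png",cv2.resize(p[y0:y0+hh,x0:x0+w],None,fx=k,fy=k,interpolation=cv2.INTER_CUBIC))
E
python3 st.py w5 250 170 140 130 4.5
```

```text
F [ 8.1544  6.2587 -3.7431] M [ 1.2789 -1.3947 -0.081 ] [0.6144 0.1977 0.1423] w 0.015445525745329185 x [ 0.0024  0.0018 -1.    ] yaw 12.033303327969326 Fy 9.269683133004078 q [0.2541 0.5403 1.2677 0.0012 1.3308 0.0438] 8.0167
```

View pics/w5a.png

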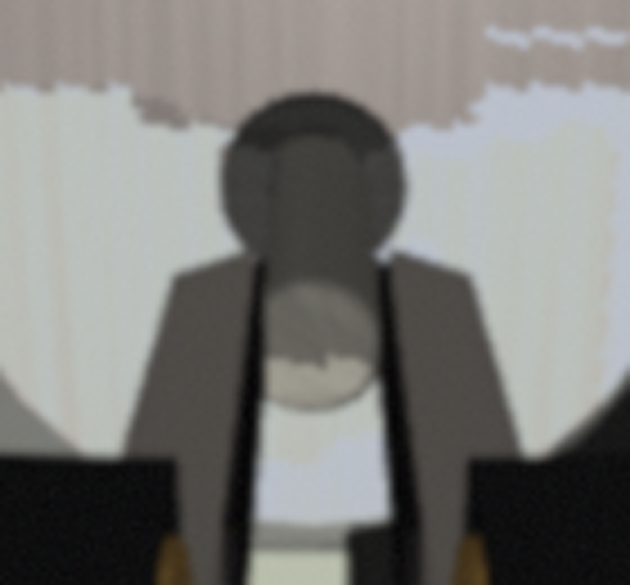

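The spindle turned with the grip. As a symmetric feel check I'll measure the opening at light grip 14° either side of the target.

Request:
jog_arm(rows=[0, 0, 0, 0, 0, 0, 0.7, 0, 0, 0, 0, 0, 0, 0.7, 0.0003, 0, 0, 0, 0, 7, 0.7, 0, 0, 0, 0, 0, 7, 0.7, 0, 0, 0, 0, 0, 0, 1, 0, 0, 0, 0, 0, 0, 1, 0, 0, 0, 0, 0, 0, 1, 0, 0, 0, 0, 0, 0, 1], squeeze=6)

```text
time_s: 8.73
ee_pos: [0.614, 0.1968, 0.1423]
eef_rot: [1.449, 1.57, 0.328]
force: [3.4, 0.9, -1.0]
grip_width: 0.0176
```

Request:
jog_arm(rows=[0, 0, 0, 0, 0, 0, 1])

```text
time_s: 8.82
ee_pos: [0.6141, 0.1968, 0.1423]
eef_rot: [1.402, 1.57, 0.281]
force: [2.7, 0.5, -2.1]
grip_width: 0.0174
```

Request:
jog_arm(rows=[0, 0, 0, 0, 0, 0, 1])

```text
time_s: 8.9
ee_pos: [0.614, 0.1968, 0.1423]
eef_rot: [1.293, 1.57, 0.173]
force: [3.6, 0.7, -2.0]
grip_width: 0.0174
```

Request:
jog_arm(rows=[0, 0, 0, 0, 0, 0, 1])

```text
time_s: 8.98
ee_pos: [0.614, 0.1968, 0.1423]
eef_rot: [1.267, 1.57, 0.147]
force: [4.5, 1.4, -1.1]
grip_width: 0.0177
```

```bash
python3 st.py
```

```text
F [ 4.514   1.376  -1.1052] M [ 0.1889 -0.7582 -0.0152] [0.614  0.1968 0.1423] w 0.017676337368648445 x [ 0.0003  0.     -1.    ] yaw 25.87792961610625 Fy 4.661580738040791 q [ 0.2534  0.5405  1.2675 -0.      1.3332 -0.1983] 8.9833
```

Request:
jog_arm(rows=[0, 0, 0, 0, 0, 0, 0.7, 0, 0, 0, 0, 0, -7, 0.7, 0, 0, 0, 0, 0, -7, 0.7, 0, 0, 0, 0, 0, -7, 0.7, 0, 0, 0, 0, 0, -7, 0.7, 0, 0, 0, 0, 0, 0, 1, 0, 0, 0, 0, 0, 0, 1, 0, 0, 0, 0, 0, 0, 1])

```text
time_s: 9.65
ee_pos: [0.6141, 0.1967, 0.1423]
eef_rot: [1.445, 1.57, -0.158]
force: [2.8, 0.6, -0.5]
grip_width: 0.0172
```

Request:
jog_arm(rows=[0, 0, 0, 0, 0, 0, 1])

```text
time_s: 9.73
ee_pos: [0.6141, 0.1967, 0.1423]
eef_rot: [1.451, 1.57, -0.153]
force: [3.3, 0.2, -1.1]
grip_width: 0.0171
```

Request:
jog_arm(rows=[0, 0, 0, 0, 0, 0, 1])

```text
time_s: 9.82
ee_pos: [0.6141, 0.1967, 0.1423]
eef_rot: [1.535, 1.57, -0.071]
force: [3.2, 0.1, -1.4]
grip_width: 0.0177
```

Request:
jog_arm(rows=[0, 0, 0, 0, 0, 0, 1])

```text
time_s: 9.9
ee_pos: [0.614, 0.1967, 0.1423]
eef_rot: [1.481, 1.57, -0.125]
force: [4.1, -1.0, -1.7]
grip_width: 0.0174
```

```bash
python3 st.py
```

```text
F [ 4.0709 -0.9648 -1.7041] M [-0.0978 -0.689   0.0403] [0.614  0.1967 0.1423] w 0.017365510244631437 x [ 0.0004 -0.     -1.    ] yaw -2.015128929403307 Fy 4.101734615944541 q [ 0.2533  0.5405  1.2675 -0.0001  1.3333  0.2885] 9.9
```

The openings are nearly equal at ±14° (17.5 against 17.35 mm), so the flat is centred to about 1°. I'll regrip once on target, release, rise and look.

Request:
jog_arm(rows=[0, 0, 0, 0, 0, 0, 0.7, 0, 0, 0, 0, 0, 7, 0.7, 0, 0, 0, 0, 0, 7, 0.7, 0, 0, 0, 0, 0, 0, 1, 0, 0, 0, 0, 0, 0, 1, 0, 0, 0, 0, 0, 0, 1, 0, 0, 0, 0, 0, 0, 1], squeeze=45)

```text
time_s: 10.48
ee_pos: [0.6146, 0.197, 0.1423]
eef_rot: [1.707, 1.569, 0.34]
force: [7.0, 2.5, -1.7]
grip_width: 0.0155
```

```bash
python3 st.py
```

```text
F [ 6.9852  2.494  -1.7202] M [ 0.3173 -1.1835  0.0317] [0.6146 0.197  0.1423] w 0.015474159984629948 x [ 0.0018  0.0006 -1.    ] yaw 11.661095149453208 Fy 7.341945292589536 q [0.2533 0.5407 1.267  0.0002 1.332  0.0498] 10.4833
```

Request:
jog_arm(rows=[0, 0, 0, 0, 0, 0, 0.6, 0, 0, 0, 0, 0, 0, 0.6, 0, 0, 0.03, 0, 0, 0, 0.5, 0, 0, 0.03, 0, 0, 0, 0.5, 0, 0, 0.02, 0, 0, 0, 0.3, 0, 0, 0, 0, 0, 0, 0.2, 0, 0, 0, 0, 0, 0, 0.2], squeeze=10)

```text
time_s: 11.07
ee_pos: [0.614, 0.1968, 0.223]
eef_rot: [1.664, 1.569, 0.299]
force: [-0.3, 0.7, -0.8]
grip_width: 0.0586
```

```bash
python3 st.py w6 285 155 70 70 9; python3 -c "
from h import *
print(wproj('w6',[.6128,.1966,.18]))"
```

```text
F [-0.3192  0.6653 -0.796 ] M [-0.0984  0.0806 -0.0253] [0.614  0.1968 0.223 ] w 0.058602483832452736 x [ 0.0014  0.0004 -1.    ] yaw 11.814703627845681 Fy -0.17733425463068353 q [0.2534 0.4914 1.1546 0.0001 1.4941 0.0472] 11.0667
(np.float64(321.10243259315524), np.float64(207.8498463940237))
```

View pics/w6a.png

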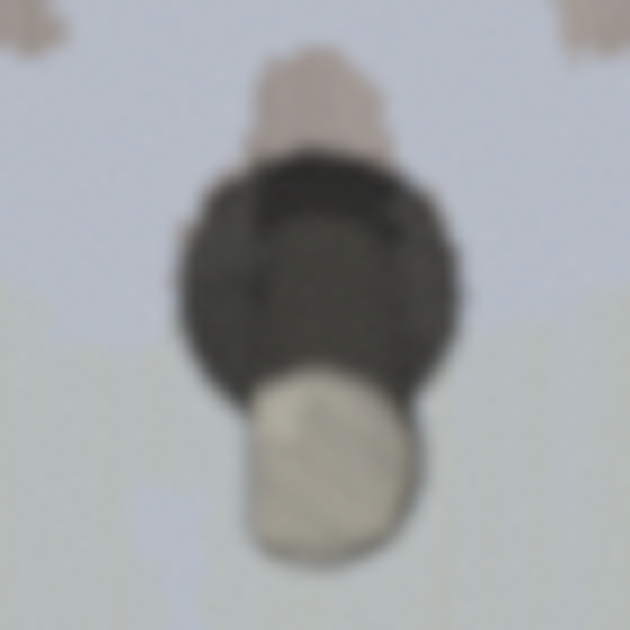

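View pics/w6.png

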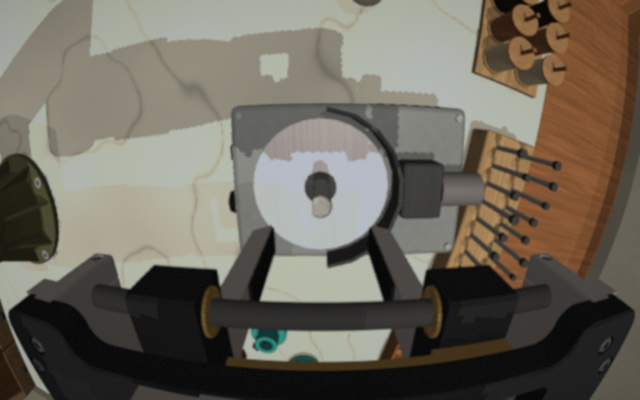

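The flat is vertical in the image and faces left, the case front. I'll check the case yaw again in this view.

```bash
python3 - <<'E'
import cv2,numpy as np
p=cv2.imread("pics/w6.png")
c=lambda x,y:cv2.resize(p[y:y+30,x:x+40],None,fx=9,fy=9,interpolation=cv2.INTER_CUBIC)
cv2.imwrite("pics/w6c.png",np.vstack([np.hstack([c(225,95),c(440,95)]),np.hstack([c(225,235),c(430,232)])]))
E
```

```text
(no output)
```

View pics/w6c.png

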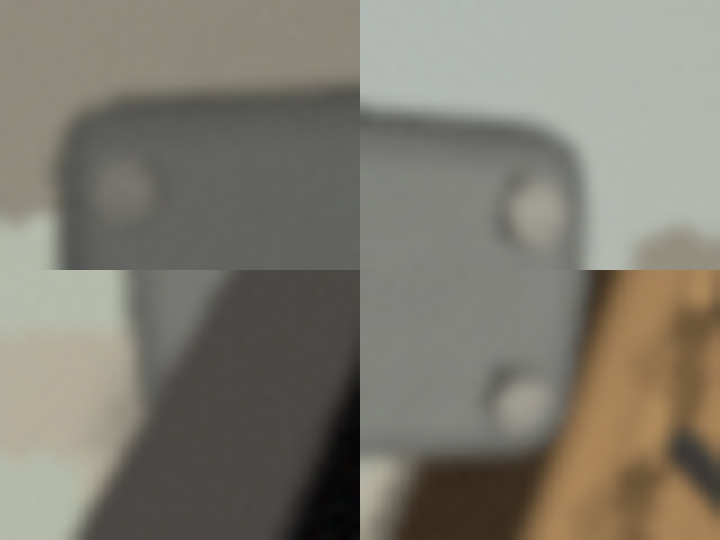

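```bash
python3 - <<'E'
from h import *
np.set_printoptions(precision=4,suppress=True)
f=lambda x,y,x0,y0,k=9:(x0+(x+.5)/k-.5,y0+(y+.5)/k-.5)
an=lambda v:np.degrees(np.arctan2(v[1],v[0]))
T=watz("w6",*f(125,188,225,95),.095);Q=watz("w6",*f(177,210,440,95),.095);B=watz("w6",*f(160,130,430,232),.095)
print(T,Q,B,an(Q-T),an(Q-B)-90)
a=watz("w6",*f(250,405,285,155),.179);b=watz("w6",*f(250,530,285,155),.179);print("flat",a,b,an(a-b)+90)
l=watz("w6",*f(250,465,285,155),.179);r=watz("w6",*f(415,465,285,155),.179);t=watz("w6",*f(325,365,285,155),.179);bb=watz("w6",*f(325,565,285,155),.179)
print(l,r,t,bb,"boss",watz("w6",*f(320,290,285,155),.11))
E
```

```text
[0.5086 0.2555 0.095 ] [0.7511 0.3071 0.095 ] [0.7834 0.1533 0.095 ] 12.018702116275309 11.848483437124912
flat [0.6042 0.2019 0.179 ] [0.6066 0.1899 0.179 ] 191.26005051951188
[0.6053 0.1962 0.179 ] [0.6205 0.1993 0.179 ] [0.6102 0.2071 0.179 ] [0.6142 0.1879 0.179 ] boss [0.6115 0.1982 0.11  ]
```

The flat is at 191.3° against a front of 191.9°. Now to the head, turning the jaws to 102° so the camera sits on the screw side.

Request:
jog_arm(rows=[0, -0.01, 0.02, 0, 0, 4, 0.2, 0, -0.03, 0.01, 0, 0, 6, 0, 0, -0.034, 0, 0, 0, 6, 0, 0, -0.034, 0, 0, 0, 6, 0, 0, -0.034, 0, 0, 0, 6, 0, 0, -0.034, 0, 0, 0, 6, 0, 0, -0.034, 0, 0, 0, 6, 0, 0, -0.034, 0, 0, 0, 6, 0])

```text
time_s: 11.78
ee_pos: [0.6131, -0.0488, 0.2506]
eef_rot: [-2.737, 1.568, 2.99]
force: [1.0, -0.4, 0.2]
grip_width: 0.0942
```

Request:
jog_arm(rows=[0, -0.034, 0, 0, 0, 6, 0, 0, -0.034, 0, 0, 0, 6, 0, 0, -0.034, 0, 0, 0, 6, 0, -0.001, -0.034, 0, 0, 0, 6, 0, -0.001, -0.034, -0.01, 0, 0, 6, 0, -0.001, -0.034, -0.01, 0, 0, 6, 0, -0.001, -0.028, -0.01, 0, 0, 6, 0, 0, 0, 0, 0, 0, 2, 0])

```text
time_s: 12.45
ee_pos: [0.6077, -0.2836, 0.2173]
eef_rot: [2.554, 1.564, 2.763]
force: [-1.0, 0.1, 0.3]
grip_width: 0.094
```

Request:
jog_arm(rows=[0, 0, 0, 0, 0, 0, 0])

```text
time_s: 12.53
ee_pos: [0.6088, -0.2804, 0.2194]
eef_rot: [2.441, 1.566, 2.648]
force: [-0.1, -0.3, -0.0]
grip_width: 0.0936
```

```bash
python3 st.py w7 240 110 160 120 5; python3 -c "
from h import *
print(wproj('w7',[.610,-.279,.058]))"
```

```text
F [-0.1389 -0.3188 -0.0403] M [ 0.0526  0.0198 -0.0018] [ 0.6088 -0.2804  0.2194] w 0.09359889848395901 x [-0.0038  0.0021 -1.    ] yaw 101.83229091132849 Fy -0.2836300717014679 q [-0.4863  0.561   1.0598  0.      1.525  -2.2636] 12.5333
(np.float64(321.1870368248162), np.float64(181.09397591562586))
```

View pics/w7.png

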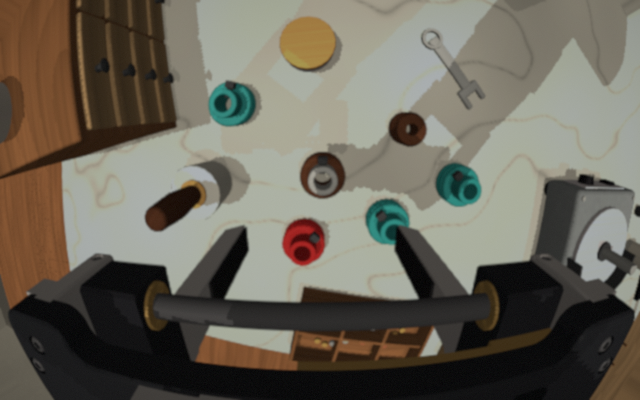

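View pics/w7a.png

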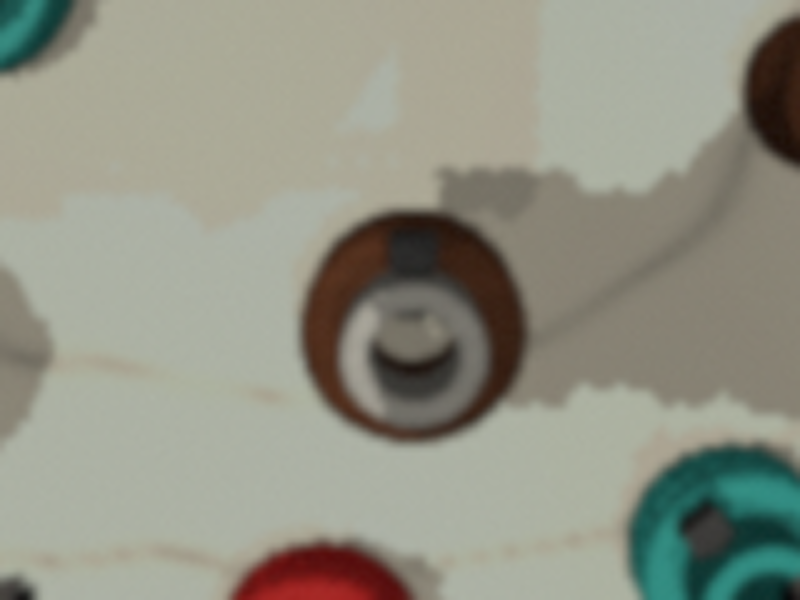

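The screw is at crop (412,240) and the collar centre at (413,352), so the screw is almost exactly perpendicular to the jaws. Computing now.

```bash
python3 - <<'E'
from h import *
np.set_printoptions(precision=4,suppress=True)
f=lambda x,y:(240+(x+.5)/5-.5,110+(y+.5)/5-.5)
c=watz("w7",*f(413,352),.058)
for q in[(338,350),(491,350),(413,278),(413,427)]:print(watz("w7",*f(*q),.058))
s=watz("w7",*f(412,238),.050);s1=watz("w7",*f(390,236),.05);s2=watz("w7",*f(438,236),.05)
print("c",c,"s",s,(s1+s2)/2,np.degrees(np.arctan2(*(s-c)[[1,0]])),np.linalg.norm((s-c)[:2]))
d=watz("w7",*f(413,325),.03);print("drum?",d,[watz("w7",*f(*q),.03) for q in[(303,330),(525,330)]])
for q,z in[((105+0,0),0)]:pass
# neighbours nearest: turquoise (388,220), red(303,242) px
print(watz("w7",388,220,.03),watz("w7",303,242,.03),watz("w7",408,129,.04))
E
```

```text
[ 0.6116 -0.296   0.058 ]
[ 0.6041 -0.2596  0.058 ]
[ 0.5906 -0.2818  0.058 ]
[ 0.6268 -0.2742  0.058 ]
c [ 0.6084 -0.2781  0.058 ] s [ 0.5822 -0.2837  0.05  ] [ 0.5816 -0.2834  0.05  ] -167.8039079879935 0.026812530081737306
drum? [ 0.607  -0.2782  0.03  ] [array([ 0.6141, -0.306 ,  0.03  ]), array([ 0.6024, -0.2494,  0.03  ])]
[ 0.6502 -0.1768  0.03  ] [ 0.7051 -0.2849  0.03  ] [ 0.5244 -0.1842  0.04  ]
```

The head is at (0.609, -0.2785) with the screw at -167.8°. I'll descend and grip the collar just above the drum.

Request:
jog_arm(rows=[-0.001, 0.001, -0.03, 0, 0, 0, 0.2, 0, 0, -0.035, 0, 0, 0, 0.3, 0, 0, -0.035, 0, 0, 0, 0.35, 0, 0, -0.035, 0, 0, 0, 0.35, 0, 0, -0.03, 0, 0, 0, 0.35, 0, 0, -0.015, 0, 0, 0, 0.35, 0, 0, -0.0075, 0, 0, 0, 0.35, 0, 0, 0, 0, 0, 0, 0.35], squeeze=8)

```text
time_s: 13.25
ee_pos: [0.6084, -0.277, 0.0333]
eef_rot: [2.429, 1.568, 2.636]
force: [0.8, -0.4, 0.8]
grip_width: 0.061
```

Request:
jog_arm(rows=[0, 0, 0, 0, 0, 0, 0.5, 0, 0, 0, 0, 0, 0, 0.56, 0, 0, 0, 0, 0, 0, 0.56])

```text
time_s: 13.5
ee_pos: [0.6096, -0.2784, 0.0364]
eef_rot: [-0.702, 1.568, -0.494]
force: [-0.1, -0.2, 0.1]
grip_width: 0.0443
```

```bash
python3 st.py w8 230 150 180 140 4.2
```

```text
F [-0.0989 -0.1849  0.0636] M [ 0.0605 -0.0337  0.019 ] [ 0.6096 -0.2784  0.0364] w 0.04431307068567961 x [ 0.0021 -0.0011 -1.    ] yaw 101.90671013160531 Fy -0.16060796149013765 q [-0.4831  0.6973  1.2743 -0.      1.1676 -2.2617] 13.5
```

View pics/w8a.png

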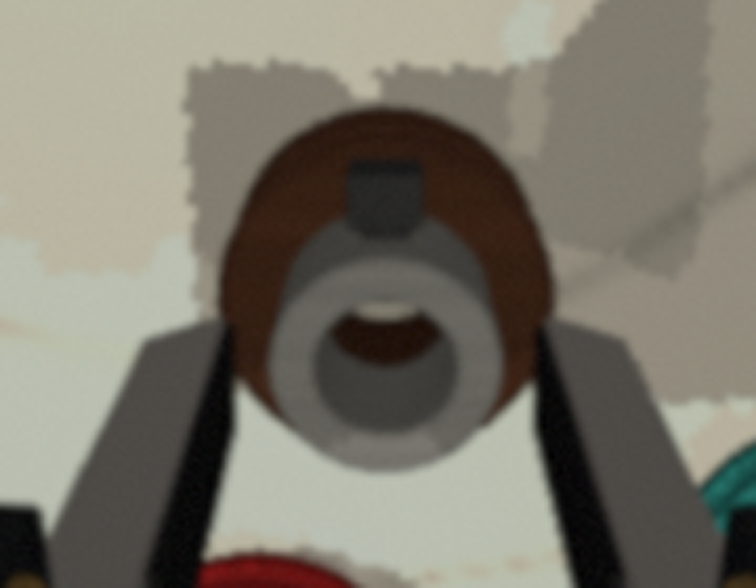

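The collar is centred between the fingers and the screw is perpendicular to the jaws. Closing.

Request:
jog_arm(rows=[0, 0, -0.0015, 0, 0, 0, 0.58, 0, 0, 0, 0, 0, 0, 0.6, 0, 0, 0, 0, 0, 0, 0.63, 0, 0, 0, 0, 0, 0, 1, 0, 0, 0, 0, 0, 0, 1])

```text
time_s: 13.97
ee_pos: [0.6089, -0.2783, 0.0333]
eef_rot: [-0.507, 1.571, -0.299]
force: [-0.4, -0.4, 0.1]
grip_width: 0.0249
```

Request:
jog_arm(rows=[0, 0, 0, 0, 0, 0, 1, 0, 0, 0, 0, 0, 0, 1, 0, 0, 0, 0, 0, 0, 1], squeeze=35)

```text
time_s: 14.22
ee_pos: [0.6089, -0.2782, 0.0333]
eef_rot: [2.257, 1.571, 2.465]
force: [0.4, -0.7, -0.4]
grip_width: 0.005
```

```bash
python3 st.py w9 230 150 180 140 4.2;python3 - <<'E'
from h import *
np.set_printoptions(precision=4,suppress=True)
print("w8 collar",watz("w8",230+385.5/4.2-.5,150+365.5/4.2-.5,.058))
E
```

```text
F [ 0.4408 -0.718  -0.378 ] M [ 0.0076  0.0471 -0.0048] [ 0.6089 -0.2782  0.0333] w 0.005002841496271403 x [-0.  0. -1.] yaw 101.91810496894033 Fy -0.7935512008616478 q [-0.4833  0.7008  1.2762  0.      1.1646 -2.2621] 14.2167
w8 collar [ 0.6085 -0.2778  0.058 ]
```

View pics/w9a.png

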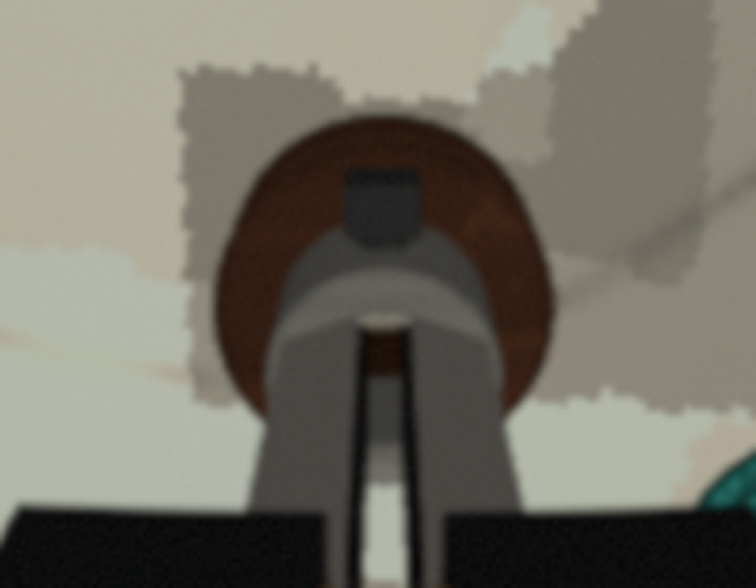

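Unexpected: the fingers shut to 5 mm. I need to see where they are relative to the collar before doing anything else.

```bash
python3 - <<'E'
from h import *
from station import ctrl
np.set_printoptions(precision=4,suppress=True)
for z in(.033,.045,.058,.065):
    x,y=wproj("w9",[.6089-.008*.978,-.2782-.008*.208,z]);print(z,(x-230)*4.2,(y-150)*4.2)
D=np.load("pics/w9.npy");m=np.load("pics/w9_m.npz")
def w(cx,cy):
    u,v=int(230+cx/4.2),int(150+cy/4.2);o,d=wray("w9",u,v);zc=m["E"][:3,2]@d;return o+d*D[v,u]/zc
for q in[(330,340),(430,340),(330,400),(430,400),(385,290),(385,240),(300,300),(250,250),(385,200),(383,360)]:print(q,w(*q))
for n in["scene","side"]:
    p,d=ctrl.camera(n);cv2.imwrite(f"pics/{n}1.png",p[:,:,::-1])
a=cv2.imread("pics/scene1.png")[235:310,230:310];b=cv2.imread("pics/side1.png")[245:320,325:405]
cv2.imwrite("pics/s1c.png",cv2.resize(np.hstack([a,b]),None,fx=5,fy=5,interpolation=cv2.INTER_CUBIC))
E
```

```text
0.033 378.8421071013544 274.47136044998234
0.045 378.59171295348307 298.4096555752352
0.058 378.2884608649291 327.49136172973016
0.065 378.1093561029078 344.71419273608745
(330, 340) [ 0.6001 -0.2873  0.0679]
(430, 340) [ 0.5974 -0.2734  0.0675]
(330, 400) [ 0.5994 -0.2865  0.0911]
(430, 400) [ 0.5972 -0.2742  0.0903]
(385, 290) [ 0.5957 -0.2804  0.0562]
(385, 240) [ 0.5901 -0.2816  0.0494]
(300, 300) [ 0.5993 -0.2924  0.057 ]
(250, 250) [ 0.6023 -0.3024  0.029 ]
(385, 200) [ 0.5832 -0.283   0.0509]
(383, 360) [ 0.6224 -0.2748  0.0157]
```

View pics/s1c.png

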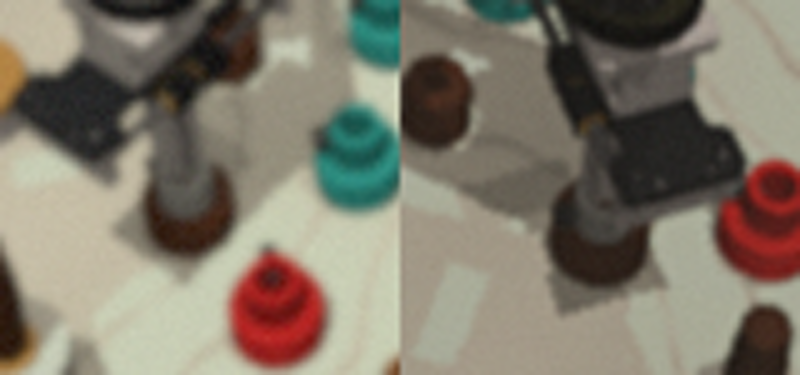

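```bash
python3 - <<'E'
from h import *
np.set_printoptions(precision=4,suppress=True)
def W(t):
    D=np.load(f"pics/{t}.npy");m=np.load(f"pics/{t}_m.npz");K,E=m["K"],m["E"]
    v,u=np.mgrid[:400,:640];a=(u-K[0,2])/K[0,0];b=(v-K[1,2])/K[1,1];r=np.hypot(a,b)+1e-9
    d=np.stack([a/r*np.sin(r),b/r*np.sin(r),np.cos(r)],-1);P=(d/d[...,2:]*D[...,None])@E[:3,:3].T+E[:3,3]
    R=rot(m["rot"]);return (P-m["ee"])@R,D   # tool coords
for t in["w1","w6","w8","w9","w5"]:
    L,D=W(t)
    m=(D>0)&(np.abs(L[...,2])<.014)&(L[...,0]>-.12)&(L[...,0]<.03)&(np.abs(L[...,1])<.065)
    q=L[m]
    m2=np.abs(q[:,1])>.0
    print(t,len(q)); 
    h,e=np.histogram(q[:,0],bins=np.arange(-.12,.031,.01));print(h)
    for s in(-1,1):
        k=q[(s*q[:,1]>0)];i=np.argsort(-k[:,0])[:6];print(k[i])
E
```

```text
w1 6279
[444 781 994 926 830 693 593 511 410  97   0   0   0   0   0]
[[-0.0266 -0.0471 -0.0079]
 [-0.0267 -0.0489 -0.0093]
 [-0.0267 -0.0472  0.0024]
 [-0.0267 -0.0477 -0.0073]
 [-0.027  -0.0488 -0.0101]
 [-0.0271 -0.0476 -0.0081]]
[[-0.0265  0.0484 -0.0091]
 [-0.0268  0.0473 -0.0051]
 [-0.0269  0.0468  0.0046]
 [-0.0269  0.0472 -0.0065]
 [-0.0269  0.047  -0.0086]
 [-0.0271  0.047  -0.008 ]]
w6 5511
[308 714 968 842 704 621 505 422 369  58   0   0   0   0   0]
[[-0.0267 -0.0305 -0.0001]
 [-0.0274 -0.0304  0.0002]
 [-0.0275 -0.0305  0.003 ]
 [-0.0276 -0.0304  0.0015]
 [-0.0276 -0.0305  0.0022]
 [-0.0277 -0.0304  0.0008]]
[[-0.0262  0.0278  0.0002]
 [-0.0268  0.0284  0.0013]
 [-0.0269  0.0277  0.0006]
 [-0.027   0.0278  0.0026]
 [-0.027   0.0284  0.0005]
 [-0.0271  0.0278  0.0019]]
w8 8011
[ 255  580  900  796  685  566  473  405  295 1197  290  235 1114  106
  114]
[[ 0.0297 -0.0043  0.0119]
 [ 0.0296 -0.006   0.011 ]
 [ 0.0296 -0.0003  0.0127]
 [ 0.0296 -0.0011  0.0127]
 [ 0.0294 -0.0052  0.0117]
 [ 0.0293 -0.0019  0.0126]]
[[0.0297 0.0078 0.011 ]
 [0.0296 0.0086 0.0101]
 [0.0291 0.
[... 209 characters left out ...]
-0.0255 -0.0128]
 [ 0.028  -0.0019  0.0138]
 [ 0.0279 -0.0011  0.0128]
 [ 0.0263 -0.0003  0.014 ]
 [ 0.0262 -0.0011  0.0139]]
[[ 0.0295  0.0013  0.0135]
 [ 0.0294  0.0005  0.0134]
 [ 0.028   0.0273 -0.013 ]
 [ 0.028   0.0029  0.0129]
 [ 0.0278  0.0005  0.0137]
 [ 0.0278  0.0021  0.0128]]
w5 4687
[ 106  202  470  550  548  497  386  310 1000  159  112  105   94   74
   74]
[[ 0.0294 -0.0061 -0.0091]
 [ 0.0293 -0.0029 -0.0107]
 [ 0.0292 -0.0069 -0.0099]
 [ 0.0289 -0.0085 -0.0084]
 [ 0.0288 -0.0053 -0.01  ]
 [ 0.0288 -0.0061 -0.01  ]]
[[ 0.0293  0.0026 -0.0082]
 [ 0.0286  0.0018 -0.0084]
 [ 0.0283  0.0002 -0.0093]
 [ 0.0281  0.0058 -0.0045]
 [ 0.0279  0.0034 -0.0078]
 [ 0.0273  0.0002 -0.0088]]
```

The wrist depth explains it: the real fingertips sit about 26.5 mm behind the reported TCP (the same at w1 and w6). So the fingers shut at z ≈ 0.060, just above the collar (top 0.058), without touching it (force < 1 N). I'll open, go 26 mm lower and grip properly.

Request:
jog_arm(rows=[0, 0, 0, 0, 0, 0, 0.35, 0, 0, 0, 0, 0, 0, 0.35, 0, 0, 0, 0, 0, 0, 0.35, 0, 0, 0, 0, 0, 0, 0.35, 0, 0, 0, 0, 0, 0, 0.35, 0, 0, 0, 0, 0, 0, 0.35, 0, 0, 0, 0, 0, 0, 0.35], squeeze=8)

```text
time_s: 14.95
ee_pos: [0.6089, -0.2783, 0.0333]
eef_rot: [-0.764, 1.571, -0.556]
force: [0.3, 0.6, -0.8]
grip_width: 0.0438
```

Request:
jog_arm(rows=[0, 0, -0.01, 0, 0, 0, 0.35, 0, 0, -0.008, 0, 0, 0, 0.35, 0, 0, -0.0075, 0, 0, 0, 0.35, 0, 0, 0, 0, 0, 0, 0.35, 0, 0, 0, 0, 0, 0, 0.35])

```text
time_s: 15.37
ee_pos: [0.6085, -0.2781, 0.0069]
eef_rot: [2.439, 1.569, 2.647]
force: [0.2, -0.3, 0.8]
grip_width: 0.0611
```

```bash
python3 st.py w10 230 150 180 140 4.2
```

```text
F [ 0.1963 -0.3163  0.7673] M [0.0824 0.0346 0.0557] [ 0.6085 -0.2781  0.0069] w 0.061103337093078205 x [-0.0012  0.0007 -1.    ] yaw 101.91395118142316 Fy -0.349291604032889 q [-0.4834  0.7324  1.2899  0.      1.1208 -2.2621] 15.3667
```

View pics/w10a.png

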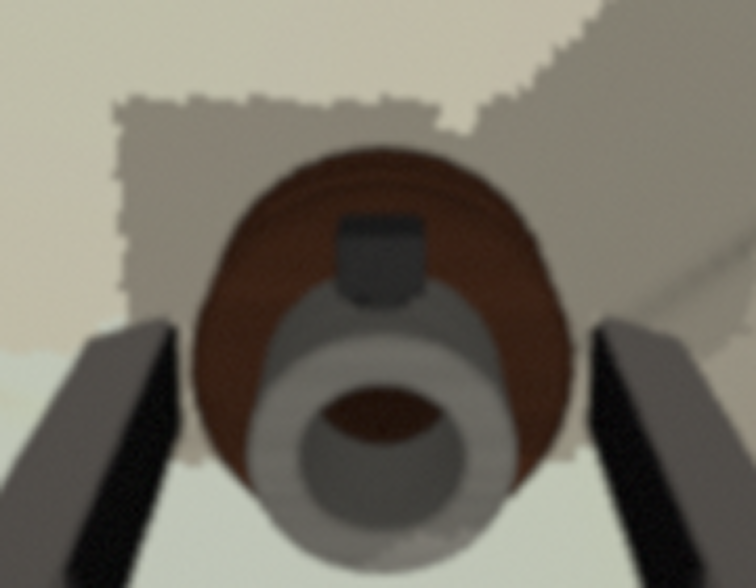

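```bash
python3 - <<'E'
from h import *
np.set_printoptions(precision=4,suppress=True)
m=np.load("pics/w10_m.npz");R=rot(m["rot"])
for q in[(383,455),(248,455),(518,455),(383,335),(383,575)]:
    P=watz("w10",230+(q[0]+.5)/4.2-.5,150+(q[1]+.5)/4.2-.5,.058);print(P,(P-m["ee"])@R)
E
```

```text
[ 0.6084 -0.2776  0.058 ] [-0.0511  0.0005 -0.0001]
[ 0.6122 -0.2951  0.058 ] [-0.0511 -0.0174 -0.    ]
[ 0.6048 -0.2601  0.058 ] [-0.0511  0.0184  0.    ]
[ 0.5917 -0.2811  0.058 ] [-0.0511  0.0006 -0.0172]
[ 0.6267 -0.2738  0.058 ] [-0.0511  0.0005  0.0186]
```

Request:
jog_arm(rows=[0, 0, 0, 0, 0, 0, 0.56, 0, 0, 0, 0, 0, 0, 0.58, 0, 0, 0, 0, 0, 0, 0.6, 0, 0, 0, 0, 0, 0, 0.64, 0, 0, 0, 0, 0, 0, 0.7, 0, 0, 0, 0, 0, 0, 0.8])

```text
time_s: 15.92
ee_pos: [0.609, -0.2783, 0.008]
eef_rot: [-0.75, 1.57, -0.542]
force: [-0.5, 0.6, 1.4]
grip_width: 0.0354
```

```bash
python3 st.py
```

```text
F [-0.5472  0.5619  1.3783] M [ 0.0406  0.0589 -0.0023] [ 0.609  -0.2783  0.008 ] w 0.03535313568755316 x [ 0.0003 -0.0002 -1.    ] yaw 101.9153160341927 Fy 0.6624429914489574 q [-0.4833  0.7309  1.2894 -0.      1.121  -2.2621] 15.9167
```

The fingers are on the collar (35.4 mm). I'll firm the grip and lift.

Request:
jog_arm(rows=[0, 0, 0, 0, 0, 0, 1, 0, 0, 0, 0, 0, 0, 1, 0, 0, 0, 0, 0, 0, 1], squeeze=45)

```text
time_s: 16.17
ee_pos: [0.609, -0.2783, 0.008]
eef_rot: [-0.657, 1.571, -0.449]
force: [-0.5, 0.6, 2.1]
grip_width: 0.035
```

```bash
python3 st.py
```

```text
F [-0.4956  0.601   2.1177] M [ 0.0978  0.1533 -0.0399] [ 0.609  -0.2783  0.008 ] w 0.03500069913672803 x [ 0.0002 -0.0001 -1.    ] yaw 101.91670810469465 Fy 0.6900393545104099 q [-0.4833  0.731   1.2894  0.      1.121  -2.2621] 16.1667
```

Request:
jog_arm(rows=[0, 0, 0.01, 0, 0, 0, 1, 0, 0, 0.03, 0, 0, 0, 1, 0, 0, 0.03, 0, 0, 0, 1, 0, 0, 0.035, 0, 0, 0, 1, 0, 0, 0.035, 0, 0, 0, 1, 0, 0, 0.035, 0, 0, 0, 1, 0, 0, 0.03, 0, 0, 0, 1, 0, 0, 0.02, 0, 0, 0, 1])

```text
time_s: 16.83
ee_pos: [0.6091, -0.2783, 0.237]
eef_rot: [-0.695, 1.567, -0.487]
force: [0.4, -0.1, -2.2]
grip_width: 0.0347
```

```bash
python3 st.py w11 230 150 180 140 4.2
```

```text
F [ 0.359  -0.0966 -2.1851] M [ 0.0316 -0.0203  0.005 ] [ 0.6091 -0.2783  0.237 ] w 0.03469728897885287 x [ 0.0031 -0.0016 -1.    ] yaw 101.91710930035872 Fy -0.16376574116568157 q [-0.4833  0.5477  1.0405 -0.      1.5499 -2.2621] 16.8333
```

View pics/w11a.png

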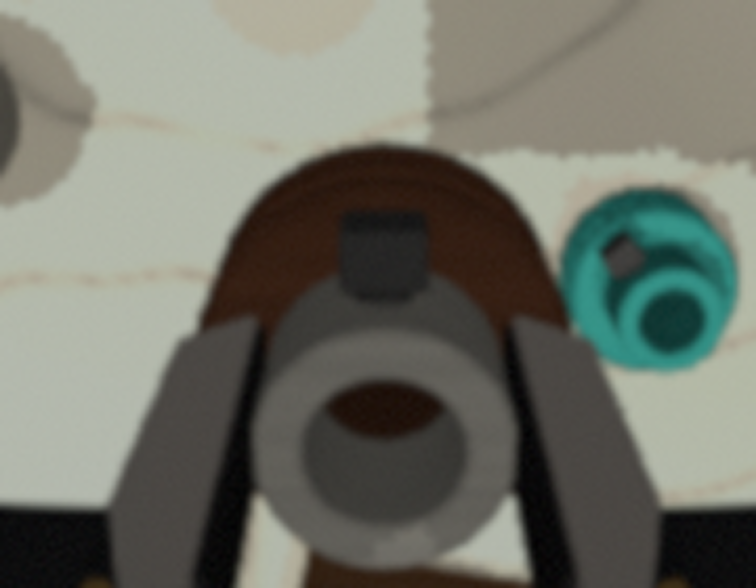

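```bash
python3 - <<'E'
from h import *
np.set_printoptions(precision=4,suppress=True)
m=np.load("pics/w11_m.npz");R=rot(m["rot"]);print(R)
z=.058+m["ee"][2]-.0075
for q in[(385,448),(250,448),(519,448),(385,328),(385,569)]:
    P=watz("w11",230+(q[0]+.5)/4.2-.5,150+(q[1]+.5)/4.2-.5,z);print(P,(P-m["ee"])@R)
P=watz("w11",230+(384+.5)/4.2-.5,150+(212+.5)/4.2-.5,z-.008);C=watz("w11",230+(385+.5)/4.2-.5,150+(448+.5)/4.2-.5,z)
print("screw az",np.degrees(np.arctan2(*(P-C)[[1,0]])))
E
```

```text
[[ 0.0031 -0.2065  0.9784]
 [-0.0016  0.9784  0.2065]
 [-1.     -0.0022  0.0027]]
[ 0.6079 -0.2776  0.2875] [-0.0505  0.0008 -0.0009]
[ 0.6117 -0.2952  0.2875] [-0.0505 -0.0172 -0.0007]
[ 0.6044 -0.2602  0.2875] [-0.0505  0.0186 -0.0007]
[ 0.5912 -0.2811  0.2875] [-0.0505  0.0008 -0.0179]
[ 0.6264 -0.2738  0.2875] [-0.0505  0.0007  0.018 ]
screw az -167.89290941501994
```

The head is held centred with its screw at -167.9°. Carrying it over to the spindle.

Request:
jog_arm(rows=[0, 0.015, 0, 0, 0, 0, 1, 0, 0.03, 0, 0, 0, 0, 1, 0, 0.035, 0, 0, 0, 0, 1, 0.0005, 0.035, 0, 0, 0, 0, 1, 0.0005, 0.035, 0, 0, 0, 0, 1, 0.0005, 0.035, 0, 0, 0, 0, 1, 0.0005, 0.035, 0, 0, 0, 0, 1, 0.0005, 0.035, 0, 0, 0, 0, 1])

```text
time_s: 17.55
ee_pos: [0.6102, -0.0208, 0.2309]
eef_rot: [2.809, 1.568, 3.017]
force: [1.2, 0.2, -0.9]
grip_width: 0.0348
```

Request:
jog_arm(rows=[0.0005, 0.035, 0, 0, 0, 0, 1, 0.0005, 0.035, 0, 0, 0, 0, 1, 0, 0.035, 0, 0, 0, 0, 1, 0, 0.035, 0, 0, 0, 0, 1, 0, 0.035, 0, 0, 0, 0, 1, 0, 0.03, 0, 0, 0, 0, 1, 0, 0.015, 0, 0, 0, 0, 1, 0, 0, 0, 0, 0, 0, 1])

```text
time_s: 18.22
ee_pos: [0.6111, 0.2, 0.2308]
eef_rot: [3.027, 1.568, -3.044]
force: [-0.3, -0.6, -2.8]
grip_width: 0.0348
```

Request:
jog_arm(rows=[0, 0, 0, 0, 0, 0, 1, 0, 0, 0, 0, 0, 0, 1, 0, 0, 0, 0, 0, 0, 1])

```text
time_s: 18.47
ee_pos: [0.6124, 0.1954, 0.2325]
eef_rot: [-2.72, 1.57, -2.514]
force: [0.3, 0.8, -2.2]
grip_width: 0.0348
```

```bash
python3 st.py w12; python3 - <<'E'
from station import ctrl
import cv2,numpy as np
L=[]
for n,(x,y) in{"scene":(325,110),"side":(295,85)}.items():
    p,d=ctrl.camera(n);cv2.imwrite(f"pics/{n}2.png",p[:,:,::-1]);L.append(p[y:y+110,x:x+100,::-1])
cv2.imwrite("pics/s2c.png",cv2.resize(np.hstack(L),None,fx=4,fy=4,interpolation=cv2.INTER_CUBIC))
E
```

```text
F [ 0.3094  0.8082 -2.2431] M [ 0.0737  0.0086 -0.0102] [0.6124 0.1954 0.2325] w 0.03477634689861425 x [-0.0004 -0.0003 -1.    ] yaw 101.83098380424843 Fy 0.7281279542164301 q [ 0.252   0.4844  1.1436 -0.0002  1.5142 -1.5253] 18.4667
```

View pics/s2c.png

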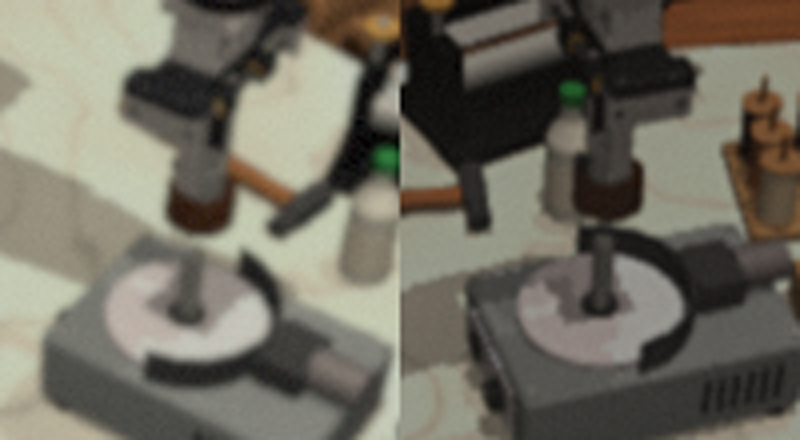

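View pics/w12.png

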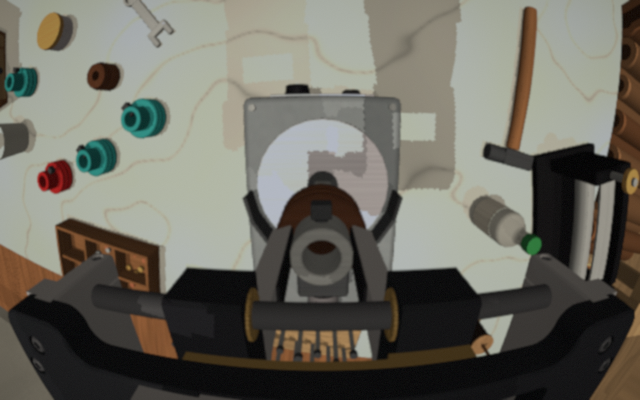

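Aligned above the spindle. A small y correction, then down to just above where the collar's bore meets the spindle.

Request:
jog_arm(rows=[0, 0.001, -0.015, 0, 0, 0, 1, 0, 0, -0.02, 0, 0, 0, 1, 0, 0, -0.018, 0, 0, 0, 1, 0, 0, -0.012, 0, 0, 0, 1, 0, 0, -0.005, 0, 0, 0, 1, 0, 0, 0, 0, 0, 0, 1, 0, 0, 0, 0, 0, 0, 1])

```text
time_s: 19.2
ee_pos: [0.6127, 0.1977, 0.1636]
eef_rot: [0.051, 1.57, 0.259]
force: [0.3, 0.1, -2.9]
grip_width: 0.035
```

```bash
python3 st.py w13 270 190 110 110 5.4
```

```text
F [ 0.2705  0.0721 -2.917 ] M [ 0.0463  0.0387 -0.0181] [0.6127 0.1977 0.1636] w 0.035037469633528585 x [ 0.0009  0.0002 -1.    ] yaw 101.90458332093786 Fy 0.014579110040308797 q [ 0.2552  0.5223  1.245   0.      1.3734 -1.5234] 19.2
```

View pics/w13a.png

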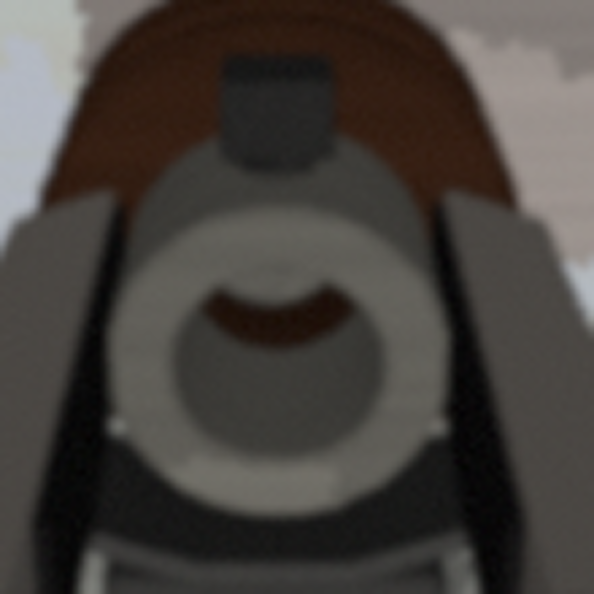

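Request:
jog_arm(rows=[0, 0, 0, 0, 0, 0, 1, 0, 0, 0, 0, 0, 0, 1])

```text
time_s: 19.42
ee_pos: [0.6127, 0.1978, 0.1637]
eef_rot: [0.043, 1.569, 0.251]
force: [0.3, 0.1, -3.0]
grip_width: 0.0349
```

```bash
python3 st.py; python3 - <<'E'
from h import *
np.set_printoptions(precision=4,suppress=True)
m=np.load("pics/w13_m.npz");R=rot(m["rot"])
f=lambda x,y:(270+(x+.5)/5.4-.5,190+(y+.5)/5.4-.5)
top=.058+m["ee"][2]-.008
for nm,q,z in[("spindle rear",(273,302),.18),("spL",(232,290),.179),("spR",(318,288),.179),("ringL",(108,355),top),("ringR",(448,355),top),("ringF",(278,205),top),("ringB",(278,517),top),("boreL",(172,362),top),("boreR",(385,362),top),("boreB",(278,460),top)]:
    P=watz("w13",*f(*q),z);print(nm,P,((P-m["ee"])@R)[1:])
E
```

```text
F [ 0.3182  0.14   -3.0177] M [ 0.0302 -0.0413 -0.0182] [0.6127 0.1978 0.1637] w 0.034879632339906104 x [ 0.0013  0.0003 -1.    ] yaw 101.91456284566019 Fy 0.07108094956034769 q [ 0.2554  0.5219  1.2453 -0.      1.373  -1.5233] 19.4167
spindle rear [0.6203 0.1993 0.18  ] [0.     0.0078]
spL [0.6202 0.1941 0.179 ] [-0.0051  0.0066]
spR [0.6178 0.2045 0.179 ] [0.0056 0.0063]
ringL [0.6151 0.1809 0.2136] [-0.0169 -0.0011]
ringR [0.6079 0.2153 0.2136] [ 0.0183 -0.001 ]
ringF [0.5951 0.1947 0.2136] [ 0.0007 -0.0178]
ringB [0.6307 0.2021 0.2136] [0.0006 0.0185]
boreL [0.6145 0.1875 0.2136] [-0.0103 -0.0003]
boreR [0.61   0.2091 0.2136] [ 0.0117 -0.0003]
boreB [0.6236 0.2006 0.2136] [0.0006 0.0113]
```

Seen through the bore, the spindle sits about 1–1.8 mm to the front of and 0.6 mm beside the collar axis. The feel estimate agrees in direction, so I'll shift (-1.0, -1.0) mm and lower gently.

Request:
jog_arm(rows=[-0.001, -0.001, 0, 0, 0, 0, 1, 0, 0, -0.002, 0, 0, 0, 1, 0, 0, -0.002, 0, 0, 0, 1, 0, 0, -0.002, 0, 0, 0, 1])

```text
time_s: 19.75
ee_pos: [0.6113, 0.1968, 0.1566]
eef_rot: [-3.12, 1.571, -2.912]
force: [0.4, -1.3, -1.5]
grip_width: 0.0352
```

Request:
jog_arm(rows=[0, 0, -0.002, 0, 0, 0, 1, 0, 0, 0, 0, 0, 0, 1])

```text
time_s: 19.92
ee_pos: [0.6112, 0.1967, 0.1541]
eef_rot: [-3.096, 1.57, -2.888]
force: [-0.4, -0.1, -2.3]
grip_width: 0.0351
```

```bash
python3 st.py w14 270 190 110 110 5.4
```

```text
F [-0.3531 -0.1201 -2.2678] M [-0.0395  0.0037  0.0218] [0.6112 0.1967 0.1541] w 0.035063767401822835 x [-0.0009 -0.0002 -1.    ] yaw 101.9160171549256 Fy -0.04446658510852429 q [ 0.2543  0.5262  1.2614  0.      1.3549 -1.5244] 19.9167
```

View pics/w14a.png

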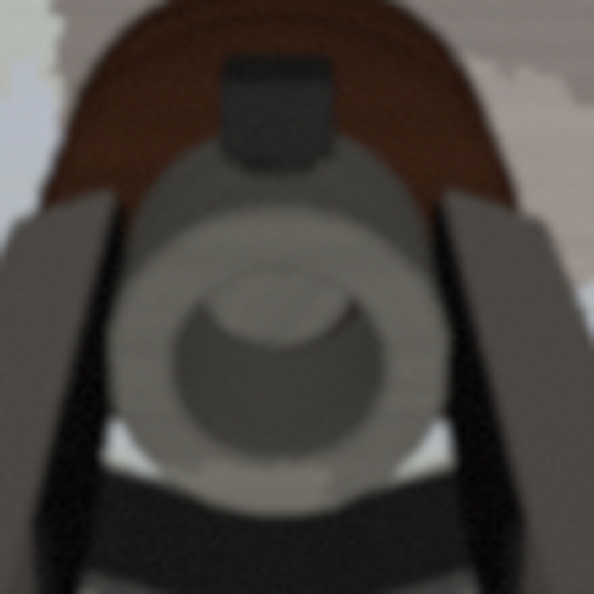

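The spindle is 4 mm into the collar with no contact force. Next it has to pass the screw point.

Request:
jog_arm(rows=[0, 0, -0.002, 0, 0, 0, 1, 0, 0, -0.002, 0, 0, 0, 1])

```text
time_s: 20.13
ee_pos: [0.6115, 0.1968, 0.1508]
eef_rot: [-0.002, 1.57, 0.206]
force: [0.5, 0.7, -2.6]
grip_width: 0.035
```

Request:
jog_arm(rows=[0, 0, -0.002, 0, 0, 0, 1, 0, 0, -0.002, 0, 0, 0, 1])

```text
time_s: 20.3
ee_pos: [0.6114, 0.1968, 0.1465]
eef_rot: [-3.005, 1.571, -2.797]
force: [-0.4, 0.1, -2.7]
grip_width: 0.0353
```

Request:
jog_arm(rows=[0, 0, -0.002, 0, 0, 0, 1, 0, 0, 0, 0, 0, 0, 1])

```text
time_s: 20.47
ee_pos: [0.6112, 0.1967, 0.1442]
eef_rot: [-3.096, 1.57, -2.888]
force: [-0.4, -0.6, -1.9]
grip_width: 0.0347
```

```bash
python3 st.py w15 270 190 110 110 5.4
```

```text
F [-0.443  -0.5652 -1.942 ] M [0.0312 0.0069 0.0131] [0.6112 0.1967 0.1442] w 0.034717575087092195 x [-0.0008 -0.0002 -1.    ] yaw 101.91534584417101 Fy -0.4614562198346277 q [ 0.2544  0.5336  1.2735  0.      1.3353 -1.5244] 20.4667
```

View pics/w15a.png

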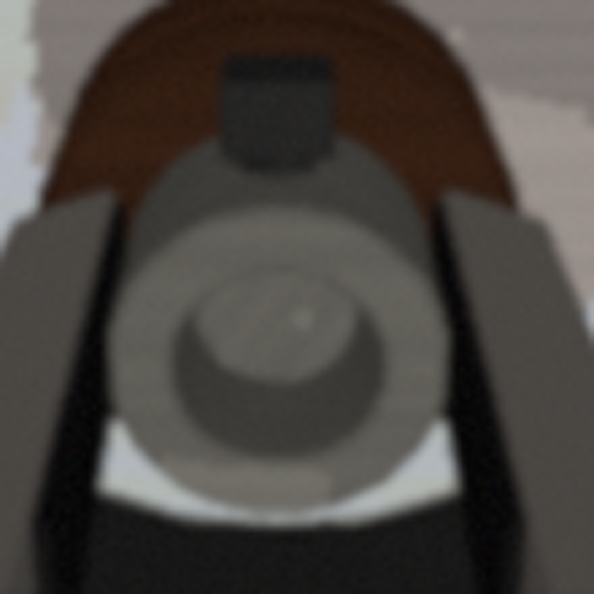

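No force past the screw point, so it is on the flat. I'll lower most of the remaining 14 mm, then measure flushness.

Request:
jog_arm(rows=[0, 0, -0.002, 0, 0, 0, 1, 0, 0, -0.002, 0, 0, 0, 1, 0, 0, -0.002, 0, 0, 0, 1])

```text
time_s: 20.77
ee_pos: [0.6114, 0.1968, 0.1386]
eef_rot: [0.442, 1.571, 0.65]
force: [-0.1, -0.7, -2.3]
grip_width: 0.035
```

Request:
jog_arm(rows=[0, 0, -0.002, 0, 0, 0, 1, 0, 0, -0.002, 0, 0, 0, 1, 0, 0, -0.002, 0, 0, 0, 1, 0, 0, -0.001, 0, 0, 0, 1, 0, 0, 0, 0, 0, 0, 1, 0, 0, 0, 0, 0, 0, 1])

```text
time_s: 21.27
ee_pos: [0.6114, 0.1968, 0.1318]
eef_rot: [0.215, 1.571, 0.423]
force: [1.3, 0.5, -1.8]
grip_width: 0.0349
```

```bash
python3 st.py w16 270 190 110 110 5.4
```

```text
F [ 1.3033  0.5171 -1.8042] M [ 0.0942 -0.0104  0.0342] [0.6114 0.1968 0.1318] w 0.034921271475963196 x [ 0.  0. -1.] yaw 101.91767252441498 Fy 0.236809593259479 q [ 0.2544  0.5435  1.2877  0.      1.3104 -1.5244] 21.2667
```

View pics/w16a.png

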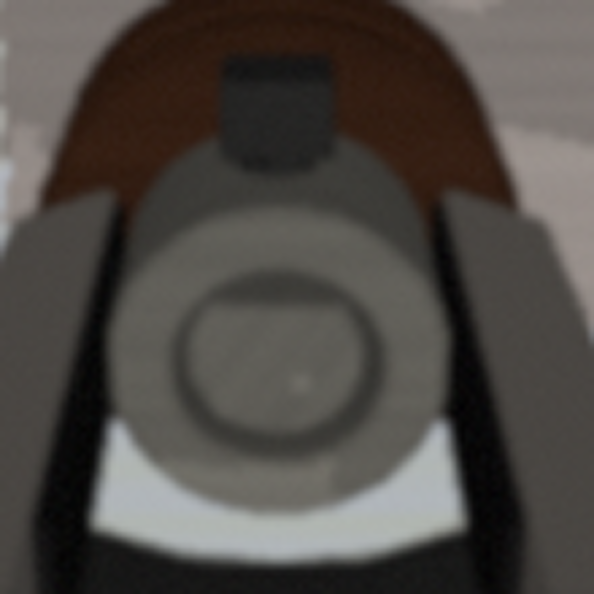

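The D-shape shows squarely, its flat toward the screw, with the spindle slightly below the collar top. I'll measure both heights with the depth image.

```bash
cat > fl.py <<'E'
from h import *
import sys
np.set_printoptions(precision=4,suppress=True)
t=sys.argv[1]
D=np.load(f"pics/{t}.npy");m=np.load(f"pics/{t}_m.npz");K,E=m["K"],m["E"]
v,u=np.mgrid[:400,:640];a=(u-K[0,2])/K[0,0];b=(v-K[1,2])/K[1,1];r=np.hypot(a,b)+1e-9
d=np.stack([a/r*np.sin(r),b/r*np.sin(r),np.cos(r)],-1);P=(d/d[...,2:]*D[...,None])@E[:3,:3].T+E[:3,3]
cx,cy=270+278/5.4,190+358/5.4
rr=np.hypot((u-cx)*1.0,(v-cy)*1.08)*5.4
sp=P[(rr<70)&(v>cy-8)];rg=P[(rr>118)&(rr<155)]
A=np.c_[rg[:,:2]-rg[:,:2].mean(0),np.ones(len(rg))];c=np.linalg.lstsq(A,rg[:,2],rcond=None)[0]
print("spindle z",np.median(sp[:,2]),sp[:,2].std(),len(sp),"ring z",np.median(rg[:,2]),rg[:,2].std(),len(rg),"ring tilt",c[:2],"ring at spindle",(sp[:,:2].mean(0)-rg[:,:2].mean(0))@c[:2]+c[2])
E
for i in w15 w16; do python3 fl.py $i; done
python3 - <<'E'
from station import ctrl
import cv2,numpy as np
L=[]
for n,(x,y) in{"scene":(325,125),"side":(295,95)}.items():
    p,d=ctrl.camera(n);cv2.imwrite(f"pics/{n}3.png",p[:,:,::-1]);L.append(p[y:y+110,x:x+100,::-1])
cv2.imwrite("pics/s3c.png",cv2.resize(np.hstack(L),None,fx=4,fy=4,interpolation=cv2.INTER_CUBIC))
E
```

```text
spindle z 0.179743512012552 0.0018733242254654267 434 ring z 0.19402630822000227 0.00852141760477142 1012 ring tilt [-0.2755 -0.0552] ring at spindle 0.1922641263315162
spindle z 0.17984386980534078 0.0076055017598776935 434 ring z 0.18156875837740788 0.008521605438130131 1012 ring tilt [-0.2736 -0.0588] ring at spindle 0.1815764411314454
```

View pics/s3c.png

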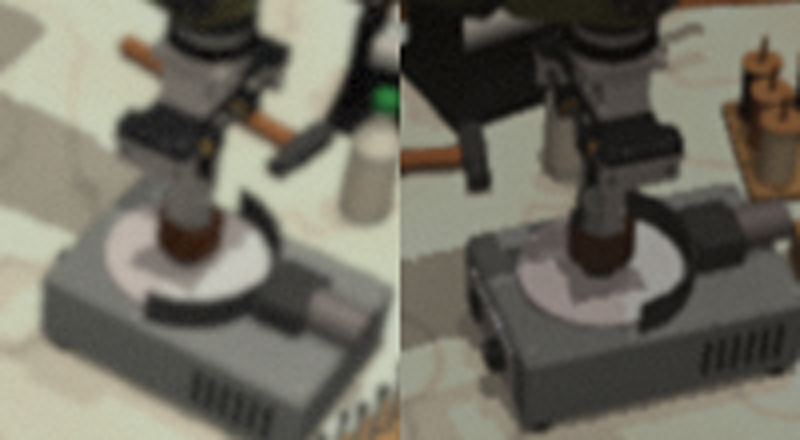

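The collar top is 1.8 mm above the spindle end by depth, and the arm height says the same. Lowering by that amount.

Request:
jog_arm(rows=[0, 0, -0.001, 0, 0, 0, 1, 0, 0, -0.0008, 0, 0, 0, 1, 0, 0, 0, 0, 0, 0, 1, 0, 0, 0, 0, 0, 0, 1, 0, 0, 0, 0, 0, 0, 1])

```text
time_s: 21.83
ee_pos: [0.6114, 0.1967, 0.13]
eef_rot: [-2.61, 1.571, -2.402]
force: [0.4, -1.1, -2.5]
grip_width: 0.035
```

```bash
sed -i 's/^A=np/rg=rg[abs(rg[:,2]-np.median(rg[:,2]))<.002]\nA=np/' fl.py; python3 st.py w17 270 190 110 110 5.4; python3 fl.py w17; python3 fl.py w16
```

```text
F [ 0.36   -1.1021 -2.4525] M [0.0134 0.0383 0.0037] [0.6114 0.1967 0.13  ] w 0.03496921459998102 x [-0. -0. -1.] yaw 101.91501470189951 Fy -1.1526549052214716 q [ 0.2543  0.545   1.2898 -0.      1.3069 -1.5244] 21.8333
spindle z 0.1798616478610744 0.007522027607601368 434 ring z 0.17977247951121025 0.000579054455383108 1007 ring tilt [-0.0025  0.0006] ring at spindle 0.17977425462977104
spindle z 0.17984386980534078 0.0076055017598776935 434 ring z 0.18156002888390654 0.0005935501590609169 1008 ring tilt [-0.002  -0.0017] ring at spindle 0.18157495671230287
```

View pics/w17a.png

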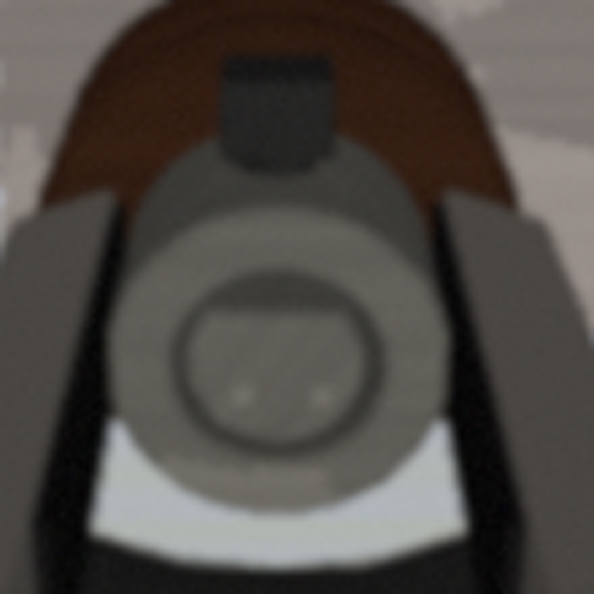

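Flush within 0.1 mm, level to about 0.15°, with the flat square under the screw and no contact force. Handing in.

```bash
python3 -c "
from station import ctrl
print(ctrl.hand_in()); print(ctrl.get_obs()['time_s'])"
```

```text
the job is handed in; nothing more can be done
None
the job is handed in; nothing more can be done
```

I turned the bare spindle until its flat faced out of the hood's open front, then lowered the burnishing head over it. The job was handed in at about 22 s with the fingers still holding the head there.

**Spindle:** I found the flat by feel from the finger opening, which narrowed from 20 mm to about 16.5 mm. The openings 14° either side of the target came out nearly equal. In the picture the flat faced 191.3°, against 191.9° for the front.

**Final checks with the head on:**
- **Flush:** the collar top is at 179.8 mm and the spindle end at 179.9 mm.
- **Level:** the collar is tilted about 0.15°.
- **Screw:** it faces about -168°, the front, and sits squarely over the flat.
- **Force:** only the head's weight (about 2.5 N) shows on the arm.

**What failed or disagreed:**
- **First grip missed:** the fingertips sit about 26 mm behind the reported tool point, so they shut above the collar without touching it. I allowed for this and gripped again.
- **Light-grip readings:** the finger opening scattered by about 0.3 mm.
- **Spindle axis:** the feel and camera positions differed by about 1 mm. I set the head between the two and it went on without contact force.

I touched none of the other things on the table, but I took no separate picture at the end to confirm their positions.

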